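# Put the spirit level away and latch the toolbox

## Robot

A 7-joint arm with a two-finger parallel gripper is mounted at the origin on the work surface. World frame = base frame: x ahead of the robot, y to its left, z up, the work surface at z = 0. Lengths are in m, angles in degrees, forces in N, time in s.
With the tool pointing down it reaches from about 0.4 to 0.875 m from the base axis. Payload 19.3 kg.
Tool frame: the origin (TCP) lies at the very end of the fingers, on their centre line; the grasp point (between the pads) lies ctrl.grip_depth behind it (ctrl.grip_depth is the distance from the TCP to the grasp point, in m); z points along the fingers, y is the direction in which the jaws open and shut (so a half turn about z gives the same grasp; the last joint's range is limited). The gripper opens to 85 mm and grips with 20 to 120 N. Pads are 22 mm wide; open, the fingers measure 114 mm over their backs; the gripper's body (76 mm by 85 mm) begins 54 mm behind the grasp point. The pads swing forward as they close: fully open they stand 13 mm farther back than shut.
Start: joints at [69.202, 29.874, -2.08, 91.645, 1.215, 58.505, -6.463], TCP at [0.18, -0.598, 0.231] pointing down, gripper open.
Joint ranges: [-166.77, 166.77], [-17.47, 122.26], [-85.68, 81.53], [9.62, 139.38], [-72.42, 252.41], [9.2, 110.78], [-144.41, 144.41]. Speed limits (degrees/s): [108.29, 108.29, 136.94, 136.94, 172.46, 172.46, 172.46].

## Interface

Orientations are given as [roll, pitch, yaw] about the fixed x, y, z axes, in that order (R = Rz(yaw) Ry(pitch) Rx(roll)).
In Python, from station import monitor, cams, ctrl gives the robot as it stands. The module is installed in compiled form; this text tells all that it offers.
- The arm moves only by the tool apply_moves, never from a script. Its argument "steps" is a list of rows, each an object of numbers: "dx", "dy", "dz": the shift along the tool's x, y, z in cm; "rx", "ry", "rz": the turn, a rotation vector about the tool's x, y, z in rad; "gripper": the closure, from -1 (fully open) to 1 (shut). A call has 1 to 8 rows; each row is the pose to reach, as a shift and turn from the pose measured when the call began, along the tool's axes at that moment; what a row does not reach only later rows make up. A row lasts 1/10 s, in which the tool goes at most 50 mm and 8.59 degrees, less where a joint would pass 70% of its speed; a pose out of reach is approached as far as the arm can. A call with a gripper value outside its range is refused whole. The fingers move at their own pace and stop on an object; "squeeze" is the grip in N (left out, the last holds). Time passes only in rows, so rows that repeat a pose let the fingers close. It gives the time, the measured TCP pose, the force and the opening at its end, in the units of the state.
- monitor.sense(): the state, without advancing time (a new reading comes with each control period).
- cams.capture(name): name is "scene" or "top"; returns the picture (384x512x3 uint8, blue, green, red); there is no depth.
- cams.camera_params(name): a dict with "mtx" (3x3 intrinsics, pixels), "D" ([k1, k2, p1, p2, k3] as OpenCV has them; the pictures are not rectified), "origin" and "attitude" of the camera in the world. Camera axes: x right, y down, z forward; pixel columns grow to the right and rows downward; lengths in m; the calibration is good to about 2 mm. A picture is of the moment at which its call begins. camera_params takes no time and is no camera call.
- ctrl.close_job(): hands the job in, once; it reports no verdict.
The state is a dict: "time": time; "qpos": joint angles; "qvel": joint speeds; "joint_efforts": joint torques, N m; "tool_pos": TCP position; "orientation": TCP orientation; "wrist_force": force on the tool from outside, world axes, zero at the start; "wrist_torque": the same for the moment, N m; "finger_gap": finger opening in m.
Only numpy, scipy, OpenCV 4.12 (cv2) and the standard library are available. Lean on these libraries where they do the work, as an engineer would, in place of code of your own. Each camera call takes 0.05 s, during which the arm holds its last target.

## Task

Put the spirit level away in the long empty front bay of the open toolbox's tray, laying it down rather than dropping it, then close the lid. Hook the wire loop of the front toggle latch over the keeper on the lid and press the latch lever down flat so that the lid is pulled tight onto its rubber seal. Leave the paint tin, the glue bottle and the tape measure where they stand.

Things in the scene. Friction and masses are not known exactly. Their poses are not given: they have to be found in the camera images.
- toolbox: Red steel toolbox, fixed: 140 deep (its x), 280 long (y), 113 high without lid, walls 3. Origin: centre of its underside. Front face with the latch at x = -70, lid hinge at the back (+x), z up. A grey tray fills it; low partitions (top z = 80) divide it. Rear bay, beyond x = 16: two screwdrivers (top z = 86). Small bay beyond y = 78: roll of tape (top z = 84). Black rubber seal on the front rim, top z = 119.
- bay (a point): Middle of the empty front bay, on the tray floor (toolbox x = -28, y = -31, z = 62). Axes as the toolbox. The bay is 80 wide (x -67 to 13), with the box's front wall (top z = 113, seal on it) before it, and 212 long (y -137 to 75).
- lid_hinge (a point): Middle of the lid's hinge axis (toolbox x = 70, y = 0, z = 113), which runs along the toolbox's y. Axes as the toolbox.
- lid (a joint): Opening angle of the lid, rad. 0: pulled tight; about 0.035: shut but lying loosely on the springy seal (30 N squeezes it 6 mm); 1.6: fully open. The hinge is stiff: the lid stays at any angle and 2 to 6 N at its front edge moves it.
- lid_edge (a point): Middle of the lid's outer front edge. Lid: red shell 140 by 280, 36 high, open below. Axes turn with it: x from this edge back to the hinge, z out of the outer face (up when shut; at the rear when open). From here the hinge axis is 140 along x and 36 along -z. A flat carry handle, 9 high, lies on the outer face 70 to 100 behind the edge, y -60 to 60; the 60 mm next to the edge are clear.
- keeper (a point): Keeper: upturned steel hook on the lid's front, 26 wide (y), 19 out of the face. Site: where the loop's bar seats, 8 out of the face, 21 below the outer face (toolbox x = -78, z = 128 when tight), 3 above the hook's floor. The lip, 5 thick, begins 14 out of the face; its top is 4 above the point. The bar drops into the gap from above. Axes turn with the lid: x into the lid, z up when shut.
- lever_pivot (a point): Pivot of the latch lever, 14 out of the toolbox's front face (toolbox x = -84, y = 0, z = 95.6). Axes as the toolbox.
- lever (a joint): Lever angle, rad. 0: flat, straight down along the front; grows as it swings out and up; 1.57 points straight out; 2.2 is the stop. Steel plate 30 wide, 5 thick, 77 long, yellow on its outer face. It stays where left (1.3 N at the tip moves it). With the loop hooked it takes up to 5 N at the tip until it goes over centre at about 0.3 and snaps flat by itself.
- lever_tip (a point): On the lever's outer (yellow) face, 70 from the pivot along the lever and 5 to its outer side, just before the tab at the tip (10 high). That face looks up when the lever points out, and away from the box when it is flat.
- bail (a joint): Angle of the wire loop on the lever, rad. 0: upright beside the flat lever, as when latched; 2.9: stop, folded out onto the lever's yellow face. It swings freely and falls by its weight. The loop stands upright when bail equals lever, leans out when greater, in towards the box when less.
- loop_pivot (a point): Where the loop turns on the lever: 17.6 from the lever pivot along the lever and 3.6 to its inner side. The bar is 50 from here. Let go leaning in over the keeper, the loop falls against the lid's front. With the lid loose the bar drops behind the keeper's lip only if the lever is up at 1.75 or more; lower, it lands on the lip. Pulling the loop up lifts the lever.
- bail_bar (a point): Middle of the loop's cross bar, which runs along the toolbox's y. Loop: 6 mm round steel wire, 52 wide over all; it straddles the lever and the keeper, so it can be held by its two sides, 52 apart, at the ends of the bar. With the bar behind the keeper's lip, pressing the lever down draws it into the hook.
- level: Torpedo spirit level, orange sides, aluminium top and bottom edges, green-yellow vials, black ends: 180 long (its x), 24 thick (y), 42 high (z), about 0.3 kg, standing on its edge. Origin: centre of its underside.
- level_mid (a point): Middle of the level, 21 above its underside. Axes as the level.
- paint_tin: Bystander: green and steel paint tin, 94 across, 106 high. Origin: centre of its underside.
- glue_bottle: Bystander: white glue bottle with blue label, 54 across, 160 high. Origin: centre of its underside.
- tape_measure: Bystander: yellow and black tape measure, 72 by 44, 70 high. Origin: centre of its underside.
Mind the look-alikes: they are no part of the job. Of the things that look like the level, take the one that is farthest from the robot's base at the start.

How it is judged (in metres and radians):
On the way, in this order (a step that is already met when the one before it is completed fails the run):
1. the level lies in the front bay of the tray (x of level_mid in the frame of toolbox between -0.06 and 0.005 m and y of level_mid in the frame of toolbox between -0.055 and -0.008 m and z of level_mid in the frame of toolbox between 0.06 and 0.095 m and angle between the x axis of level and the y axis of toolbox, either way round below 0.3 rad), for 0.2 s.
2. the lid is shut (lying on its seal) (value of joint lid below 0.06 rad), for 0.2 s.
3. the loop's bar is behind the keeper's lip while the lever is still up (x of bail_bar in the frame of keeper between -0.006 and 0.009 m and z of bail_bar in the frame of keeper between -0.005 and 0.017 m and value of joint lever above 0.6 rad), for 0.1 s.
At the end, for the whole second after the job is handed in: The level lies at rest along the front bay of the tray (within 0.3 rad, its middle below 95 mm over the toolbox's underside), the loop's bar is in the keeper, the lever is flat (below 0.08 rad) and the lid is pulled tight (below 0.012 rad, or 1.7 mm at its front edge) (all of step 1 and value of joint lid below 0.012 rad and value of joint lever below 0.08 rad and x of bail_bar in the frame of keeper between -0.006 and 0.009 m and z of bail_bar in the frame of keeper between -0.005 and 0.017 m and linear speed of level below 0.02 m/s); the robot touches nothing.
It fails at once if the level is dropped into the toolbox (faster than 0.6 m/s just over the tray, a fall of about 20 mm) (linear speed of level above 0.6 m/s and horizontal distance between level_mid and bay below 0.08 m and z of level_mid in the frame of toolbox below 0.16 m).
It fails at once if the paint tin is pushed more than 30 mm or tipped (distance of paint_tin from where it was at the start of the episode above 0.03 m or angle between paint_tin's own z axis and vertical above 0.4 rad).
It fails at once if the glue bottle is pushed more than 30 mm or tipped (distance of glue_bottle from where it was at the start of the episode above 0.03 m or angle between glue_bottle's own z axis and vertical above 0.4 rad).
It fails at once if the tape measure is pushed more than 30 mm or tipped (distance of tape_measure from where it was at the start of the episode above 0.03 m or angle between tape_measure's own z axis and vertical above 0.4 rad).
It also fails if it takes over 72 s, if anything falls off the work surface, if the arm or the gripper's body presses on something with over 40 N, if the wrist force passes 120 N, or if a joint passes its speed limit or range.

## Working session

There is one attempt and no reset: what is moved stays moved. The work goes in short steps, Python scripts to look and compute and a tool call to move; the robot and the scene stay as the last step left them, time stands still between calls to the robot, and variables do not carry over. Pictures are saved under pics/ and viewed, and the job is handed in when it is done.

Besides the shell and the picture viewer there is one more tool, called after "Request:" as name(argument=value, ...) on one line, values as JSON. apply_moves: Moves the arm, as the interface text tells. Its arguments: {"type":"object","properties":{"steps":{"type":"array","items":{"type":"object","properties":{"dx":{"type":"number"},"dy":{"type":"number"},"dz":{"type":"number"},"rx":{"type":"number"},"ry":{"type":"number"},"rz":{"type":"number"},"gripper":{"type":"number"}}}},"squeeze":{"type":"number"}},"required":["steps"]}

```bash
mkdir -p pics; cat > h.py <<'E'
import numpy as np, cv2
from station import monitor, cams, ctrl
E
python3 - <<'E'
from h import *
for n in("scene","top"):
    cv2.imwrite(f"pics/{n}0.png",cams.capture(n)); print(cams.camera_params(n))
print(monitor.sense(), ctrl.grip_depth)
E
```

```text
{'mtx': array([[452.76813609,   0.        , 253.49314077],
       [  0.        , 452.76813609, 183.5200208 ],
       [  0.        ,   0.        ,   1.        ]]), 'D': array([-0.11482494,  0.        ,  0.        ,  0.        ,  0.        ]), 'origin': array([ 1.24201939, -0.65867487,  1.05651933]), 'attitude': array([-134.48676796,    1.07209419,   49.27713395])}
{'mtx': array([[456.29123956,   0.        , 259.15920301],
       [  0.        , 456.29123956, 190.83537695],
       [  0.        ,   0.        ,   1.        ]]), 'D': array([-0.00932255,  0.        ,  0.        ,  0.        ,  0.        ]), 'origin': array([ 0.44915291, -0.06741415,  1.20575345]), 'attitude': array([-1.76936115e+02, -1.51059025e-01, -9.01855227e+01])}
{'time': 0.1, 'qpos': array([69.20156504, 29.90683413, -2.07963294, 91.66962703,  1.21544494,
       58.50576138, -6.46254208]), 'qvel': array([-0.07325668, -0.05763341,  0.0608363 , -0.15821817, -0.01189062,
        0.05805809,  0.04536557]), 'joint_efforts': array([ 3.48697540e-03, -9.28484273e+01,  1.98436193e+00, -3.70533299e+01,
        1.82259106e-02,  5.35824511e-03, -1.49985402e-05]), 'tool_pos': array([ 0.18025585, -0.59812549,  0.23077731]), 'orientation': array([-1.79940120e+02,  5.77342876e-03,  1.67749178e+01]), 'wrist_force': array([ 0.49095839, -0.70157529,  0.5481161 ]), 'wrist_torque': array([-0.00351806, -0.0287622 ,  0.067712  ]), 'finger_gap': 0.08512133841103964} 0.0187
```

View pics/scene0.png

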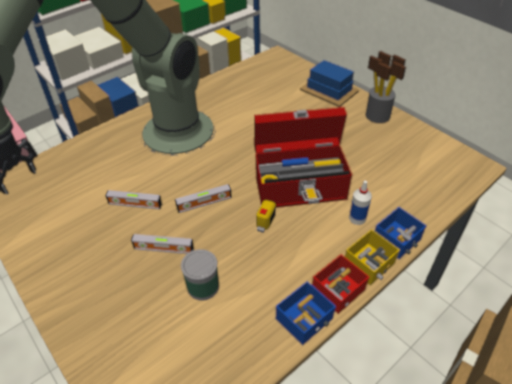

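View pics/top0.png

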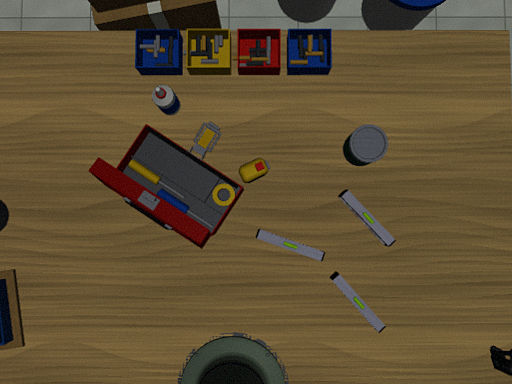

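```bash
cat >> h.py <<'E'
from scipy.spatial.transform import Rotation as Rn
def cam(n):
    p=cams.camera_params(n); return p['mtx'],p['D'],np.array(p['origin']),Rn.from_euler('xyz',p['attitude'],degrees=True).as_matrix()
def ray(n,px):
    K,D,o,R=cam(n); u=cv2.undistortPoints(np.array([[px]],float),K,D)[0,0]
    return o,R@np.array([u[0],u[1],1])
def at(n,px,z):
    o,d=ray(n,px); return o+d*(z-o[2])/d[2]
def proj(n,P):
    K,D,o,R=cam(n); P=np.atleast_2d(P)
    rv=cv2.Rodrigues(R.T)[0]; return cv2.projectPoints(P.astype(float),rv,-R.T@o,K,D)[0][:,0]
def tri(p1,p2):
    A=[];b=[]
    for n,p in(("top",p1),("scene",p2)):
        o,d=ray(n,p); d=d/np.linalg.norm(d); M=np.eye(3)-np.outer(d,d); A.append(M); b.append(M@o)
    A=np.vstack(A);b=np.hstack(b); x,_,_,_=np.linalg.lstsq(A,b,rcond=None); return x,np.linalg.norm(A@x-b)
def crop(n,im,x0,y0,x1,y1,s,name):
    c=cv2.resize(im[y0:y1,x0:x1],None,fx=s,fy=s,interpolation=cv2.INTER_CUBIC)
    for i in range((x0+9)//10*10,x1,10): cv2.line(c,((i-x0)*s,0),((i-x0)*s,4 if i%50 else 14),(255,255,255),1)
    for i in range((y0+9)//10*10,y1,10): cv2.line(c,(0,(i-y0)*s),(4 if i%50 else 14,(i-y0)*s),(255,255,255),1)
    cv2.imwrite(f"pics/{name}.png",c)
E
python3 - <<'E'
from h import *
t=cv2.imread("pics/top0.png");s=cv2.imread("pics/scene0.png")
crop("top",t,80,110,280,260,4,"t1"); crop("scene",s,240,100,380,240,4,"s1"); crop("top",t,320,110,420,240,4,"t2"); 
E
```

```text
(no output)
```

View pics/t1.png

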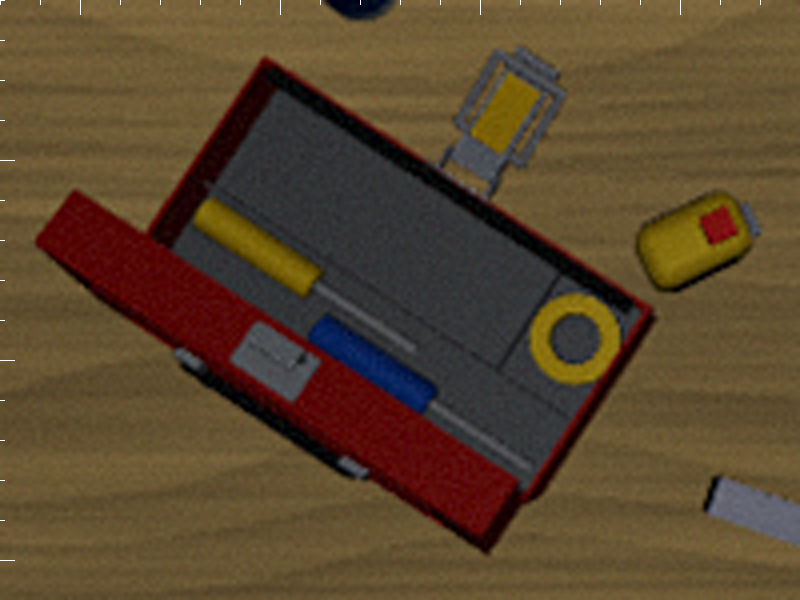

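View pics/s1.png

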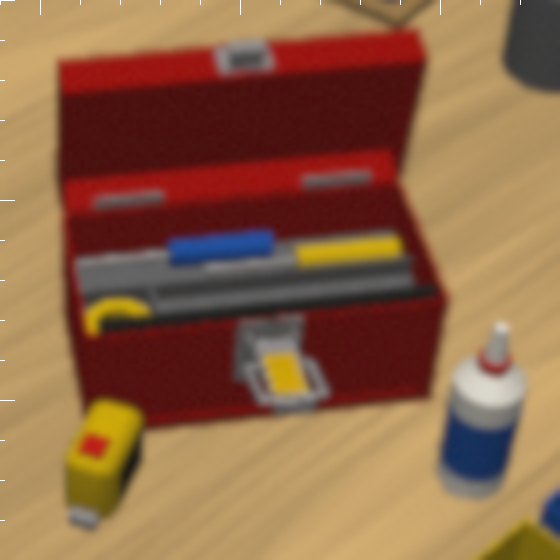

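View pics/t2.png

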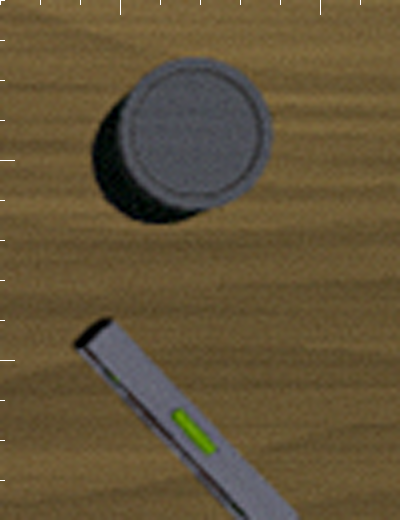

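```bash
cat >> h.py <<'E'
def T(p,pose):
    x,y,a=pose; p=np.atleast_2d(p)/1000.; c,s=np.cos(a),np.sin(a)
    return np.c_[x+c*p[:,0]-s*p[:,1],y+s*p[:,0]+c*p[:,1],p[:,2]]
E
python3 - <<'E'
from h import *
from scipy.optimize import least_squares
obs=[("top",(243.2,188),(-70,140,113)),("top",(146.2,124.5),(-70,-140,113)),("scene",(351,174),(-70,-140,113)),("scene",(347.5,199),(-70,-140,0)),("scene",(261,206),(-70,140,0)),]
f=lambda q:np.ravel([proj(n,T(P,q))[0]-px for n,px,P in obs])
p0=at("top",(195,170),.1)
r=least_squares(f,[p0[0],p0[1],np.radians(150)]);print(r.x,np.degrees(r.x[2]),r.fun)
# levels
for n,a,b in[("A",(258,233),(324,257)),("B",(342,194),(391,243)),("C",(334,275),(381,329))]:
    A=at("top",a,.042);B=at("top",b,.042);m=(A+B)/2;print(n,A,B,m,np.linalg.norm(A-B),np.hypot(*m[:2]),np.degrees(np.arctan2(*(B-A)[1::-1])))
E
```

```text
[0.5330502  0.12617701 2.54941929] 146.07096578648117 [-1.3188185   0.65995789 -0.4978507  -0.08341151  0.29983255 -0.00882101
 -0.85364105  0.59451804 -0.74734403  2.43266671]
A [ 0.40411879 -0.06739015  0.042     ] [ 0.34286769 -0.23459945  0.042     ] [ 0.37349324 -0.1509948   0.042     ] 0.17807483504781962 0.40286055551284516 -110.11848819913853
B [ 0.50268058 -0.2823311   0.042     ] [ 0.37756252 -0.40549757  0.042     ] [ 0.44012155 -0.34391433  0.042     ] 0.1755690994164589 0.5585553181334828 -135.45035162284117
C [ 0.29746675 -0.25946451  0.042     ] [ 0.16196259 -0.37646129  0.042     ] [ 0.22971467 -0.3179629   0.042     ] 0.17902408301983558 0.39226169266167044 -139.19206983094026
```

```bash
cat >> h.py <<'E'
BOX=[0.5330502,0.12617701,2.54941929]
def Tk(p,d=0): return T(p,BOX)
def line(im,n,P,Q,c=(0,255,0),s=1,x0=0,y0=0):
    a=proj(n,np.vstack([P,Q])); a=((a-[x0,y0]+.5)*s).astype(int); cv2.line(im,tuple(map(int,a[0])),tuple(map(int,a[1])),c,1)
E
cat > ov.py <<'E'
from h import *
def ov(im,n,x0,y0,x1,y1,s,name,segs):
    c=cv2.resize(im[y0:y1,x0:x1],None,fx=s,fy=s,interpolation=cv2.INTER_CUBIC)
    for P,Q in segs: line(c,n,P,Q,(0,255,0),s,x0,y0)
    cv2.imwrite(f"pics/{name}.png",c)
def boxsegs(pose):
    C=lambda x,y,z:T((x,y,z),pose)
    S=[]
    for z in(0,113):
        q=[(-70,-140),(-70,140),(70,140),(70,-140)]
        for i in range(4): S.append((C(*q[i],z),C(*q[(i+1)%4],z)))
    for y in(-140,140):S.append((C(-70,y,0),C(-70,y,113)))
    S.append((C(16,-137,80),C(16,137,80)));S.append((C(-67,78,80),C(16,78,80)))
    S.append((C(-84,-15,95.6),C(-84,15,95.6)))
    return S
E
python3 - <<'E'
from ov import *
from h import *
t=cv2.imread("pics/top0.png");s=cv2.imread("pics/scene0.png")
a=boxsegs(BOX)
ov(t,"top",130,110,260,250,5,"o1",a);ov(s,"scene",240,110,370,220,5,"o2",a)
E
```

```text
(no output)
```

View pics/o1.png

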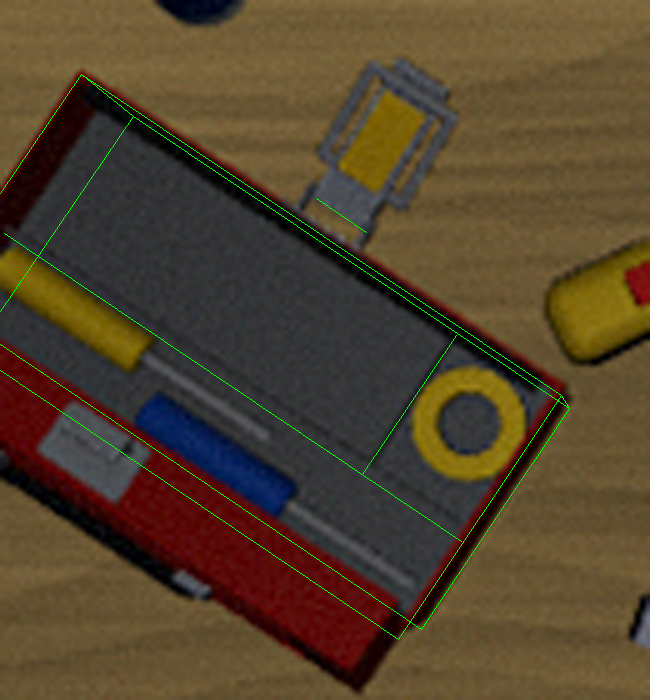

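View pics/o2.png

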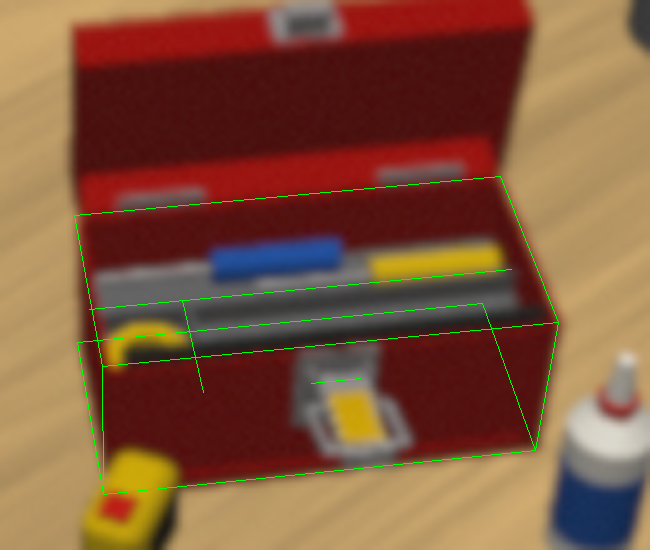

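```bash
python3 - <<'E'
from ov import *
from scipy.optimize import least_squares
obs=[("top",(243.0,186.6),(-70,140,113)),("top",(146.,124.4),(-70,-140,113)),("top",(213.2,234.5),(70,140,113)),("top",(204.6,201.6),(16,78,80)),("scene",(351,173.4),(-70,-140,113)),("scene",(346.8,199.5),(-70,-140,0)),("scene",(260.5,207.),(-70,140,0)),("scene",(340,145.5),(70,-140,113))]
f=lambda q:np.ravel([proj(n,T(P,q))[0]-px for n,px,P in obs])
r=least_squares(f,[.533,.126,2.55],loss='soft_l1');print(r.x,np.degrees(r.x[2]),r.fun.reshape(-1,2).round(1))
t=cv2.imread("pics/top0.png");s=cv2.imread("pics/scene0.png")
a=boxsegs(r.x)
ov(t,"top",130,110,260,250,5,"o3",a);ov(s,"scene",240,110,370,220,5,"o4",a)
E
```

```text
[0.53586151 0.12235572 2.57530514] 147.55411549946646 [[ 0.7 -0.8]
 [-0.2 -0.3]
 [-0.9  0.8]
 [-0.4  1.1]
 [ 0.4  0.8]
 [-0.   0.3]
 [ 0.2  3.3]
 [-1.3 -0.4]]
```

View pics/o3.png

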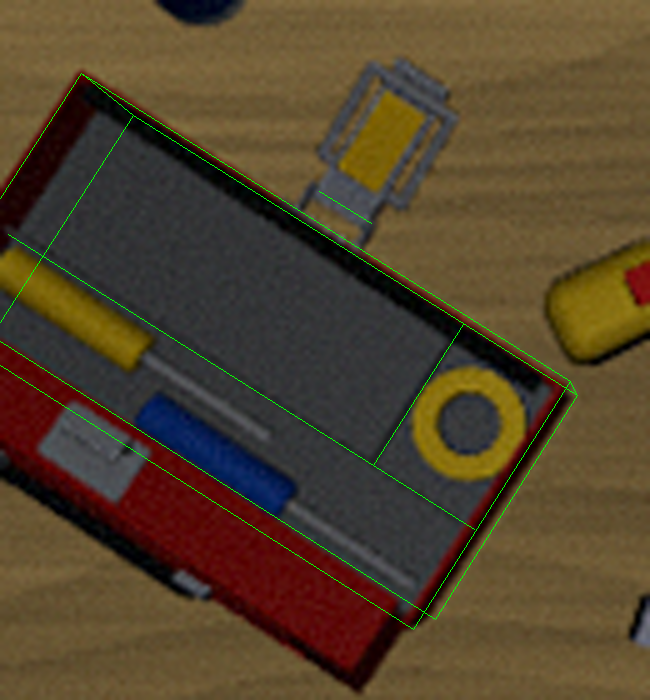

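View pics/o4.png

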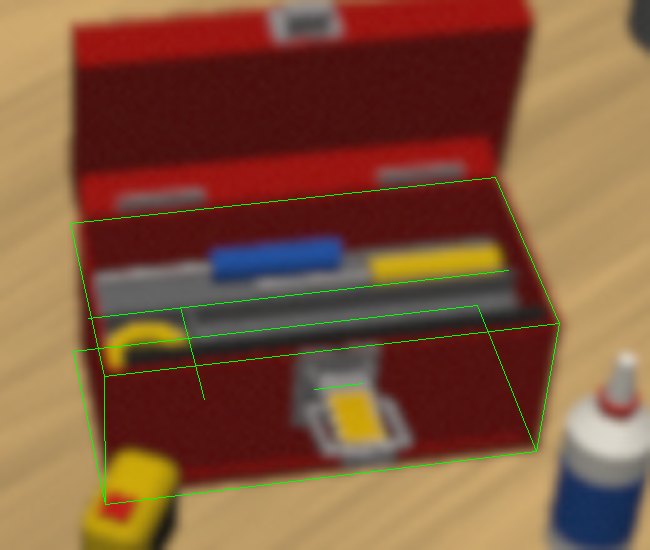

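```bash
python3 - <<'E'
from h import *
t=cv2.imread("pics/top0.png")
def g(im): return np.clip((im/255.)**.5*255,0,255).astype('uint8')
a=cv2.resize(g(t)[165:245,200:255],None,fx=9,fy=9,interpolation=cv2.INTER_NEAREST)
b=cv2.resize(g(t)[115:180,105:170],None,fx=9,fy=9,interpolation=cv2.INTER_NEAREST)
H=max(a.shape[0],b.shape[0]);
p=np.zeros((H,1100,3),'uint8');p=np.zeros((H,a.shape[1]+b.shape[1]+4,3),'uint8');p[:a.shape[0],:a.shape[1]]=a;p[:b.shape[0],a.shape[1]+4:]=b
cv2.imwrite("pics/n1.png",cv2.resize(p,None,fx=.7,fy=.7,interpolation=cv2.INTER_AREA)); print(p.shape)
E
```

```text
(720, 1084, 3)
```

View pics/n1.png

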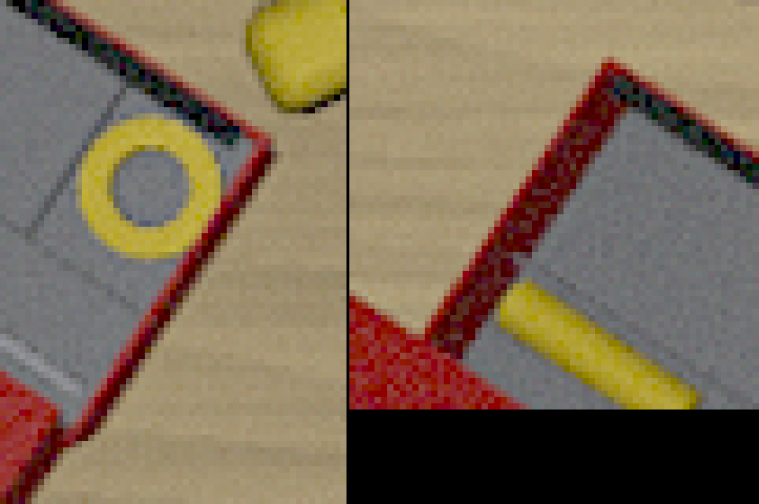

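```bash
python3 - <<'E'
from ov import *
from scipy.optimize import least_squares
s=cv2.imread("pics/scene0.png")
cv2.imwrite("pics/n2.png",cv2.resize(s[140:215,250:360],None,fx=7,fy=7,interpolation=cv2.INTER_CUBIC))
obs=[("top",(242.1,186.4),(-70,140,113)),("top",(145.7,124.8),(-70,-140,113)),("top",(211.5,234),(70,140,113)),("top",(204.8,202.8),(16,78,80)),("scene",(351,173.4),(-70,-140,113)),("scene",(346.8,199.5),(-70,-140,0)),("scene",(260.5,207.),(-70,140,0)),("scene",(340,145.5),(70,-140,113))]
for sel in ("top","scene",""):
  o=[q for q in obs if sel in q[0]]
  f=lambda q:np.ravel([proj(n,T(P,q))[0]-px for n,px,P in o])
  r=least_squares(f,[.533,.126,2.55],loss='soft_l1');print(sel,r.x,np.degrees(r.x[2]),r.fun.round(1))
E
```

```text
top [0.5355265  0.12346882 2.57507884] 147.541149669024 [ 1.1 -0.4 -0.3 -0.6  0.3  1.5 -1.1  0. ]
scene [0.53130815 0.12886579 2.53440919] 145.21095029831815 [ 0.3  0.4 -0.2 -0.1 -0.4  0.3  0.2 -0.9]
 [0.53528771 0.12375623 2.57087426] 147.300244844974 [ 1.  -0.1 -0.2 -0.6 -0.1  1.7 -1.3  0.2  0.5  0.6  0.1  0.1  0.3  2.9
 -1.  -0.6]
```

View pics/n2.png

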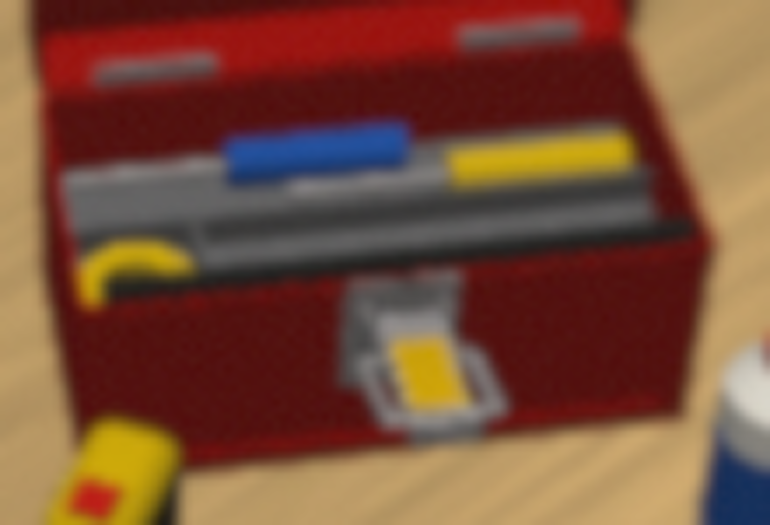

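```bash
python3 - <<'E'
from h import *
s=cv2.imread("pics/scene0.png");t=cv2.imread("pics/top0.png")
def g(im): return np.clip((im/255.)**.5*255,0,255).astype('uint8')
c=cv2.resize(s[180:260,100:240],None,fx=5,fy=5,interpolation=cv2.INTER_CUBIC)
for a,b in[((258,233),(324,257)),((342,194),(391,243)),((334,275),(381,329))]:
    line(c,"scene",at("top",a,.042),at("top",b,.042),(0,255,0),5,100,180)
cv2.imwrite("pics/n3.png",c)
cv2.imwrite("pics/n4.png",cv2.resize(g(t)[180:260,325:405],None,fx=7,fy=7,interpolation=cv2.INTER_CUBIC))
E
```

```text
(no output)
```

View pics/n3.png

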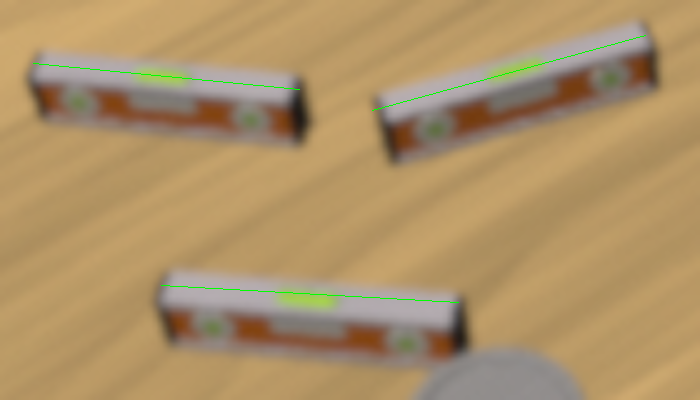

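View pics/n4.png

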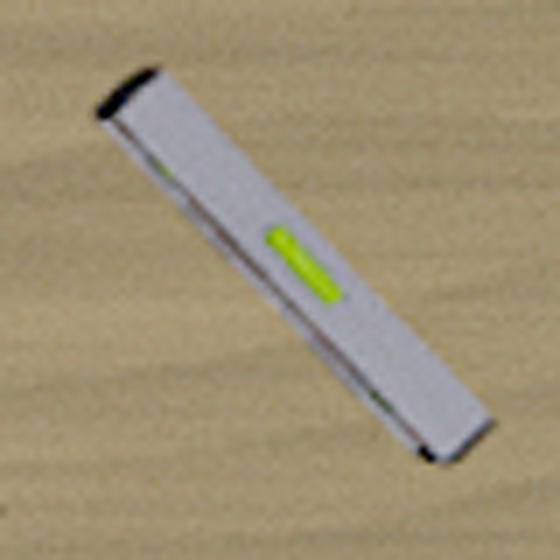

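```bash
python3 - <<'E'
from h import *
s=cv2.imread("pics/scene0.png")
A=at("top",(242.1,186.4),.113);B=at("top",(145.7,124.8),.113);C=at("top",(204.8,202.8),.080)
print(A,B,np.linalg.norm(A-B),proj("scene",A),proj("scene",B),np.degrees(np.arctan2(*(A-B)[1::-1])))
for p,q in(((343.5,193.1),(391.8,243.2)),):
    P=at("top",p,.042);Q=at("top",q,.042);print(P,Q,(P+Q)/2,np.linalg.norm(P-Q),np.degrees(np.arctan2(*(P-Q)[1::-1])))
print(at("top",(368.4,217.9),.042))
c=cv2.resize(s[140:215,250:360],None,fx=7,fy=7,interpolation=cv2.INTER_CUBIC)
line(c,"scene",A,B,(0,255,0),7,250,140);line(c,"scene",A,A*[1,1,0],(0,255,0),7,250,140);line(c,"scene",B,B*[1,1,0],(0,255,0),7,250,140);line(c,"scene",A*[1,1,0],B*[1,1,0],(0,255,0),7,250,140);line(c,"scene",C,C+.001,(0,255,0),7,250,140)
cv2.imwrite("pics/n5.png",c)
E
```

```text
[ 0.51841802 -0.02958827  0.113     ] [0.66833863 0.20326272 0.113     ] 0.2769400115035169 [[261.01416042 183.87455702]] [[351.06365948 173.83442331]] -122.77537316251403
[ 0.50497084 -0.28619834  0.042     ] [ 0.37704805 -0.40752734  0.042     ] [ 0.44100945 -0.34686284  0.042     ] 0.17630929403529672 43.48463353072231
[ 0.44148298 -0.34892432  0.042     ]
```

View pics/n5.png

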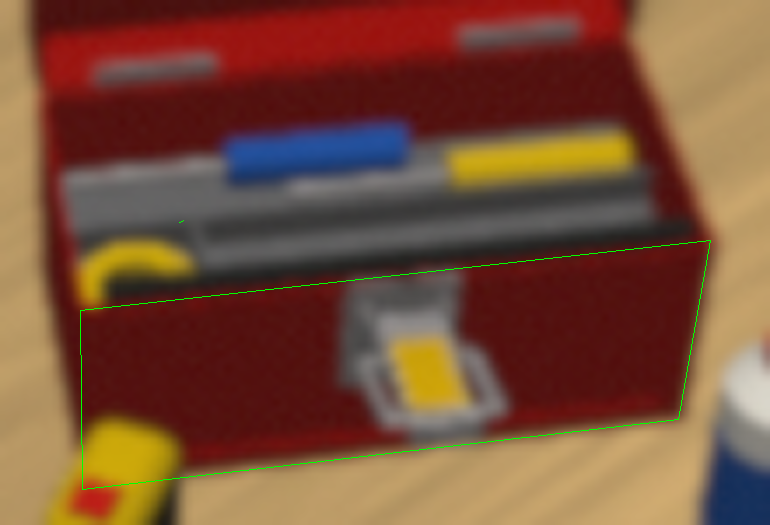

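```bash
cat >> h.py <<'E'
BOX=[0.5348,0.1246,np.radians(146.8)]
def tb(P):
    x,y,a=BOX; d=np.atleast_2d(P)-[x,y,0]; c,s=np.cos(a),np.sin(a)
    return np.c_[c*d[:,0]+s*d[:,1],-s*d[:,0]+c*d[:,1],d[:,2]]*1000
def rot(yaw,tilt=0):
    """tool down, tool x at world yaw; tilt>0: fingertips lean towards tool +x"""
    return Rn.from_euler('z',yaw,degrees=True)*Rn.from_euler('x',180,degrees=True)*Rn.from_euler('y',tilt,degrees=True)
def rel(pos,R):
    s=monitor.sense(); R0=Rn.from_euler('xyz',s['orientation'],degrees=True)
    d=R0.inv().apply(np.array(pos)-s['tool_pos'])*100; w=(R0.inv()*R).as_rotvec()
    return d.round(2),w.round(3)
def st():
    s=monitor.sense(); print("t",round(s['time'],2),"p",s['tool_pos'].round(4),"o",s['orientation'].round(1),"tb",tb(s['tool_pos'])[0].round(1),"F",s['wrist_force'].round(1),"gap",round(s['finger_gap'],4),"q",s['qpos'].round(0))
E
python3 - <<'E'
from h import *
print(rot(146.8,20).apply([0,0,1]))
print("glue",tb(at("top",(160,93),.16)),"tape",tb(at("top",(254,169),.07)),"tin",tb(at("top",(369,143),.106)),at("top",(369,143),.106))
print(tri((160,93),(240+501/4,100+328/4)))
st()
for z in(.12,.022): print(rel([.4412,-.3475,z],rot(43.5)))
# lever tip from images: tab far edge
print("bar/tab", tb(at("top",(80+535/4,110+62/4),.08)), "tri tab",tb(tri((80+540/4,110+60/4),(240+293/4,100+406/4))[0]))
E
```

```text
[-0.28619025  0.18727765 -0.93969262]
glue [[-147.2133533  -137.69113554  160.        ]] tape [[-124.87740416  136.37165967   70.        ]] tin [[-327.52504307  338.32454769  106.        ]] [ 0.62360719 -0.33783858  0.106     ]
(array([0.73945457, 0.1654049 , 0.15267292]), np.float64(0.008243824262088167))
t 0.1 p [ 0.1803 -0.5981  0.2308] o [-179.9    0.    16.8] tb [-99.1 798.9 230.8] F [ 0.5 -0.7  0.5] gap 0.0851 q [69. 30. -2. 92.  1. 59. -6.]
(array([ 32.22, -16.45,  11.09]), array([-0.001, -0.   , -0.466]))
(array([ 32.22, -16.44,  20.89]), array([-0.001, -0.   , -0.466]))
bar/tab [[-160.60670667   -6.33372352   80.        ]] tri tab [[-160.13620017    0.23475403  108.59597579]]
```

Request:
apply_moves(steps=[{"dx":32.2,"dy":-16.45,"dz":8,"rz":-0.466},{"dx":32.2,"dy":-16.45,"dz":8,"rz":-0.466},{"dx":32.2,"dy":-16.45,"dz":8,"rz":-0.466},{"dx":32.2,"dy":-16.45,"dz":8,"rz":-0.466},{"dx":32.2,"dy":-16.45,"dz":8,"rz":-0.466},{"dx":32.2,"dy":-16.45,"dz":8,"rz":-0.466},{"dx":32.2,"dy":-16.45,"dz":8,"rz":-0.466,"gripper":-0.4},{"dx":32.2,"dy":-16.45,"dz":8,"rz":-0.466,"gripper":-0.4}])

```text
validation failed for argument at $.st...
```

```bash
python3 - <<'E'
from h import *
st(); print(rel([.4412,-.3475,.014],rot(43.5)))
cv2.imwrite("pics/t3.png",cams.capture("top")[150:300,290:440].repeat(4,0).repeat(4,1))
E
```

```text
t 0.1 p [ 0.1803 -0.5981  0.2308] o [-179.9    0.    16.8] tb [-99.1 798.9 230.8] F [ 0.5 -0.7  0.5] gap 0.0851 q [69. 30. -2. 92.  1. 59. -6.]
(array([ 32.22, -16.44,  21.69]), array([-0.001, -0.   , -0.466]))
```

View pics/t3.png

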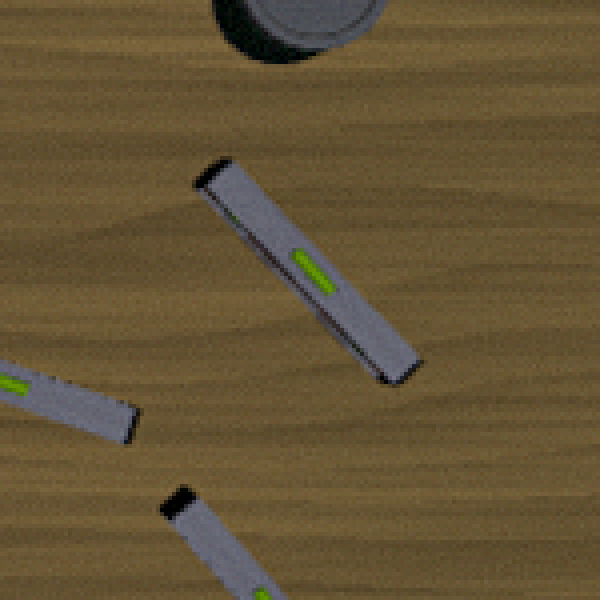

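Request:
apply_moves(steps=[{"dx":4.3,"dy":-2.2,"dz":1.0,"rz":-0.06,"gripper":-1},{"dx":8.6,"dy":-4.4,"dz":2.0,"rz":-0.12,"gripper":-1},{"dx":12.9,"dy":-6.6,"dz":3.0,"rz":-0.18,"gripper":-1},{"dx":17.2,"dy":-8.8,"dz":4.0,"rz":-0.24,"gripper":-0.7},{"dx":21.5,"dy":-11.0,"dz":5.0,"rz":-0.3,"gripper":-0.4},{"dx":25.8,"dy":-13.2,"dz":6.0,"rz":-0.36,"gripper":-0.4},{"dx":30.1,"dy":-15.4,"dz":7.0,"rz":-0.42,"gripper":-0.4},{"dx":32.2,"dy":-16.45,"dz":8,"rz":-0.466,"gripper":-0.4}])

```text
validation failed for argument at $.st...
```

```bash
python3 - <<'E'
from h import *
st(); print(rel([.4412,-.3475,.014],rot(43.5)))
E
```

```text
t 0.15 p [ 0.1803 -0.5982  0.2309] o [-180.     0.    16.8] tb [-99.1 798.9 230.9] F [0.3 0.6 0.2] gap 0.0855 q [69. 30. -2. 92.  1. 59. -6.]
(array([ 32.22, -16.46,  21.7 ]), array([-0.001, -0.   , -0.466]))
```

Request:
apply_moves(steps=[{"dx":4,"dy":-2,"dz":1,"rx":0,"ry":0,"rz":-0.06,"gripper":-1}])

```text
time: 0.25
tool_pos: [0.2089, -0.5705, 0.2213]
orientation: [179.9, 0.1, 19.8]
wrist_force: [1.0, -0.3, -0.9]
finger_gap: 0.0856
```

Request:
apply_moves(steps=[{"dx":4,"dy":-2,"dz":1,"rz":-0.06},{"dx":8,"dy":-4,"dz":2,"rz":-0.12},{"dx":12,"dy":-6,"dz":3,"rz":-0.18},{"dx":16,"dy":-8,"dz":4,"rz":-0.24},{"dx":19,"dy":-10,"dz":5,"rz":-0.3}])

```text
validation failed for argument at $.st...
```

```bash
python3 - <<'E'
from h import *
st(); print(rel([.4412,-.3475,.014],rot(43.5)))
E
```

```text
t 0.25 p [ 0.2089 -0.5705  0.2213] o [1.799e+02 1.000e-01 1.980e+01] tb [-107.9  760.1  221.3] F [ 1.  -0.3 -0.9] gap 0.0856 q [66. 29. -3. 95.  2. 56. -8.]
(array([ 29.47, -13.13,  20.64]), array([ 0.001,  0.003, -0.413]))
```

Request:
apply_moves(steps=[{"dx":4,"dy":-2,"dz":1,"rx":0,"ry":0,"rz":-0.06,"gripper":-1},{"dx":8,"dy":-4,"dz":2,"rx":0,"ry":0,"rz":-0.12,"gripper":-1},{"dx":12,"dy":-6,"dz":4,"rx":0,"ry":0,"rz":-0.18,"gripper":-1},{"dx":16,"dy":-8,"dz":6,"rx":0,"ry":0,"rz":-0.24,"gripper":-1}])

```text
time: 0.65
tool_pos: [0.3331, -0.4398, 0.1603]
orientation: [179.9, 0.1, 33.7]
wrist_force: [1.1, -1.2, -1.4]
finger_gap: 0.0853
```

```bash
python3 - <<'E'
from h import *
st(); print(rel([.4412,-.3475,.014],rot(43.5)))
E
```

```text
t 0.65 p [ 0.3331 -0.4398  0.1603] o [1.799e+02 1.000e-01 3.370e+01] tb [-140.3  582.7  160.3] F [ 1.1 -1.2 -1.4] gap 0.0853 q [ 53.  28.  -8. 106.   6.  45. -15.]
(array([14.15, -1.7 , 14.6 ]), array([ 0.001,  0.003, -0.171]))
```

Request:
apply_moves(steps=[{"dx":4.7,"dy":-0.6,"dz":1.5,"rx":0,"ry":0,"rz":-0.06,"gripper":-0.4},{"dx":9.4,"dy":-1.2,"dz":3,"rx":0,"ry":0,"rz":-0.12,"gripper":-0.4},{"dx":14.15,"dy":-1.7,"dz":5,"rx":0,"ry":0,"rz":-0.17,"gripper":-0.4},{"dx":14.15,"dy":-1.7,"dz":9,"rx":0,"ry":0,"rz":-0.17,"gripper":-0.4},{"dx":14.15,"dy":-1.7,"dz":9,"rx":0,"ry":0,"rz":-0.17,"gripper":-0.4}])

```text
time: 1.15
tool_pos: [0.4402, -0.3446, 0.066]
orientation: [-179.7, 0.2, 43.6]
wrist_force: [-0.4, 0.4, 0.8]
finger_gap: 0.0599
```

```bash
python3 - <<'E'
from h import *
st(); print(rel([.4412,-.3475,.014],rot(43.5)))
cv2.imwrite("pics/s3.png",cams.capture("scene")[150:300,80:260].repeat(4,0).repeat(4,1))
E
```

```text
t 1.15 p [ 0.4402 -0.3446  0.066 ] o [-179.7    0.2   43.6] tb [-177.7  444.4   66. ] F [-0.4  0.4  0.8] gap 0.0599 q [ 39.  37. -10. 108.  10.  36. -24.]
(array([-0.11,  0.31,  5.2 ]), array([-0.006,  0.004,  0.002]))
```

View pics/s3.png

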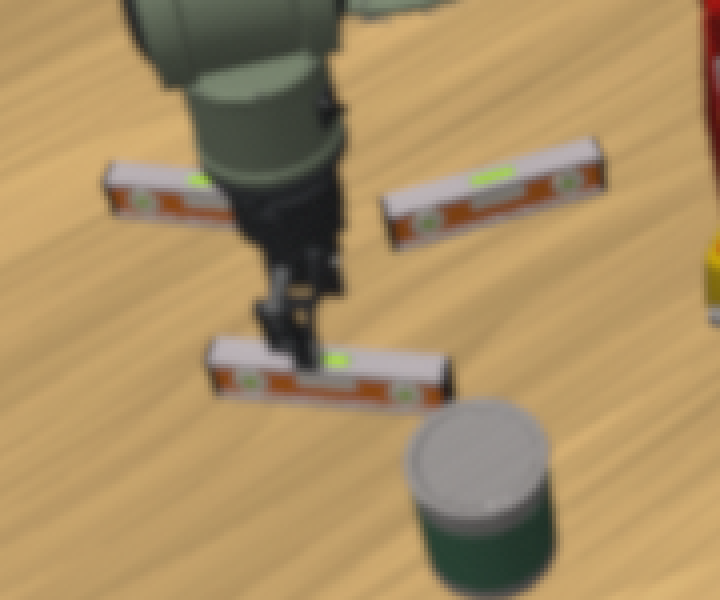

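Request:
apply_moves(squeeze=40, steps=[{"dx":0,"dy":0.3,"dz":3,"rx":0,"ry":0,"rz":0,"gripper":-0.4},{"dx":0,"dy":0.3,"dz":5.2,"rx":0,"ry":0,"rz":0,"gripper":-0.4},{"dx":0,"dy":0.3,"dz":5.2,"rx":0,"ry":0,"rz":0,"gripper":1},{"dx":0,"dy":0.3,"dz":5.2,"rx":0,"ry":0,"rz":0,"gripper":1},{"dx":0,"dy":0.3,"dz":5.2,"rx":0,"ry":0,"rz":0,"gripper":1},{"dx":0,"dy":0.3,"dz":5.2,"rx":0,"ry":0,"rz":0,"gripper":1}])

```text
time: 1.8
tool_pos: [0.4421, -0.3497, 0.0184]
orientation: [-179.9, 0.2, 43.4]
wrist_force: [-3.9, -0.5, 10.0]
finger_gap: 0.0234
```

```bash
python3 - <<'E'
from h import *
st(); P=Tk((-28,-31,76))[0]; print(P,rel(P+[0,0,.2],rot(56.8)),rel(P,rot(56.8)))
cv2.imwrite("pics/s4.png",cams.capture("scene")[150:300,80:260].repeat(4,0).repeat(4,1))
E
```

```text
t 1.8 p [ 0.4421 -0.3497  0.0184] o [-179.9    0.2   43.4] tb [-182.1  447.6   18.4] F [-3.9 -0.5 10. ] gap 0.0234 q [ 38.  42.  -8. 108.  12.  31. -25.]
[0.57520386 0.13520792 0.076     ] (array([ 42.89, -26.11, -25.9 ]), array([-0.002,  0.004, -0.234])) (array([ 42.97, -26.08,  -5.9 ]), array([-0.002,  0.004, -0.234]))
```

View pics/s4.png

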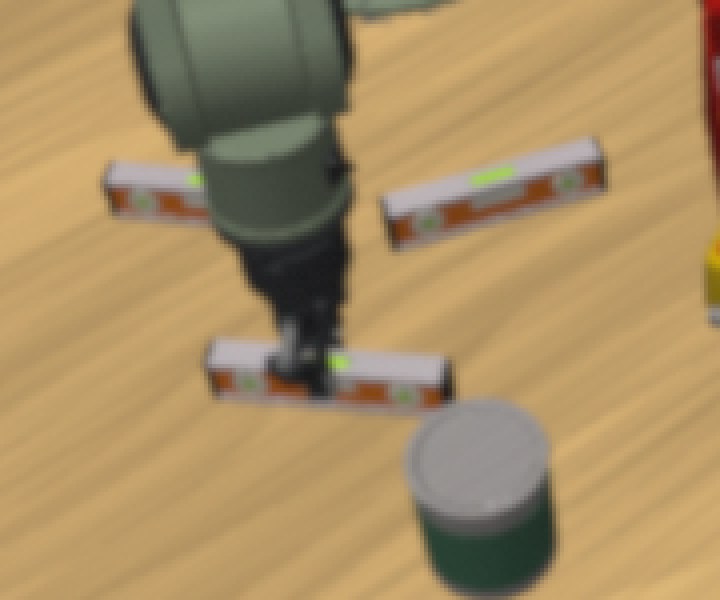

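Request:
apply_moves(squeeze=60, steps=[{"dx":0,"dy":0,"dz":-3,"rx":0,"ry":0,"rz":0,"gripper":1},{"dx":0,"dy":0,"dz":-7,"rx":0,"ry":0,"rz":0,"gripper":1},{"dx":0,"dy":0,"dz":-11,"rx":0,"ry":0,"rz":0,"gripper":1},{"dx":1,"dy":-1,"dz":-15,"rx":0,"ry":0,"rz":0,"gripper":1},{"dx":4,"dy":-2.5,"dz":-18,"rx":0,"ry":0,"rz":-0.03,"gripper":1},{"dx":8,"dy":-5,"dz":-20,"rx":0,"ry":0,"rz":-0.06,"gripper":1},{"dx":12,"dy":-7.3,"dz":-22,"rx":0,"ry":0,"rz":-0.1,"gripper":1},{"dx":16,"dy":-9.8,"dz":-22,"rx":0,"ry":0,"rz":-0.12,"gripper":1}])

```text
time: 2.65
tool_pos: [0.4929, -0.1671, 0.2417]
orientation: [179.8, 0.1, 50.3]
wrist_force: [1.8, 0.2, -5.4]
finger_gap: 0.0227
```

```bash
python3 - <<'E'
from h import *
st(); P=Tk((-28,-31,81))[0]; print(P,rel(P+[0,0,.12],rot(56.8)))
i=cams.capture("scene");cv2.imwrite("pics/s5.png",i)
E
```

```text
t 2.65 p [ 0.4929 -0.1671  0.2417] o [1.798e+02 1.000e-01 5.030e+01] tb [-124.7  267.1  241.7] F [ 1.8  0.2 -5.4] gap 0.0227 q [ 25.  20. -17. 106.   7.  54. -35.]
[0.57520386 0.13520792 0.081     ] (array([ 28.53, -12.98,   3.96]), array([ 0.003,  0.003, -0.113]))
```

View pics/s5.png

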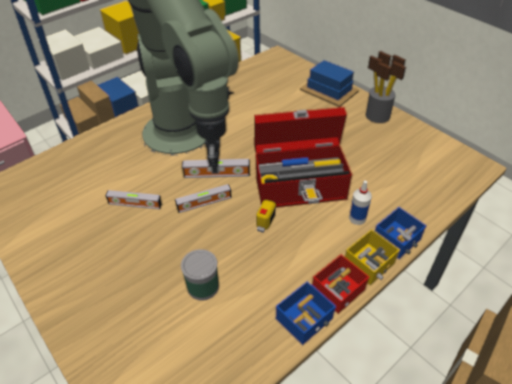

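Request:
apply_moves(steps=[{"dx":4.5,"dy":-2,"dz":0,"rx":0,"ry":0,"rz":-0.02,"gripper":1},{"dx":9,"dy":-4.1,"dz":0,"rx":0,"ry":0,"rz":-0.04,"gripper":1},{"dx":13.5,"dy":-6.2,"dz":0,"rx":0,"ry":0,"rz":-0.06,"gripper":1},{"dx":18,"dy":-8.2,"dz":0,"rx":0,"ry":0,"rz":-0.08,"gripper":1},{"dx":22.5,"dy":-10.3,"dz":0,"rx":0,"ry":0,"rz":-0.1,"gripper":1},{"dx":26.5,"dy":-12.2,"dz":1,"rx":0,"ry":0,"rz":-0.113,"gripper":1},{"dx":28.5,"dy":-13,"dz":3,"rx":0,"ry":0,"rz":-0.113,"gripper":1},{"dx":28.5,"dy":-13,"dz":3.5,"rx":0,"ry":0,"rz":-0.113,"gripper":1}])

```text
time: 3.5
tool_pos: [0.5731, 0.1487, 0.2051]
orientation: [-179.9, -0.1, 57.6]
wrist_force: [-0.8, -0.2, -5.5]
finger_gap: 0.023
```

```bash
python3 - <<'E'
from h import *
st(); P=Tk((-28,-31,82))[0]; print(P,rel(P,rot(56.8)))
i=cams.capture("scene");cv2.imwrite("pics/s6.png",cv2.resize(i[20:230,140:400],None,fx=3,fy=2.85))
i=cams.capture("top");cv2.imwrite("pics/t6.png",cv2.resize(i[60:300,60:330],None,fx=2.5,fy=2.5))
E
```

```text
t 3.5 p [0.5731 0.1487 0.2051] o [-1.799e+02 -1.000e-01  5.760e+01] tb [-18.8 -41.1 205.1] F [-0.8 -0.2 -5.5] gap 0.023 q [ -5.  30. -22.  98.  13.  55. -64.]
[0.57520386 0.13520792 0.082     ] (array([-1.04,  0.91, 12.31]), array([-0.001, -0.001,  0.014]))
```

View pics/s6.png

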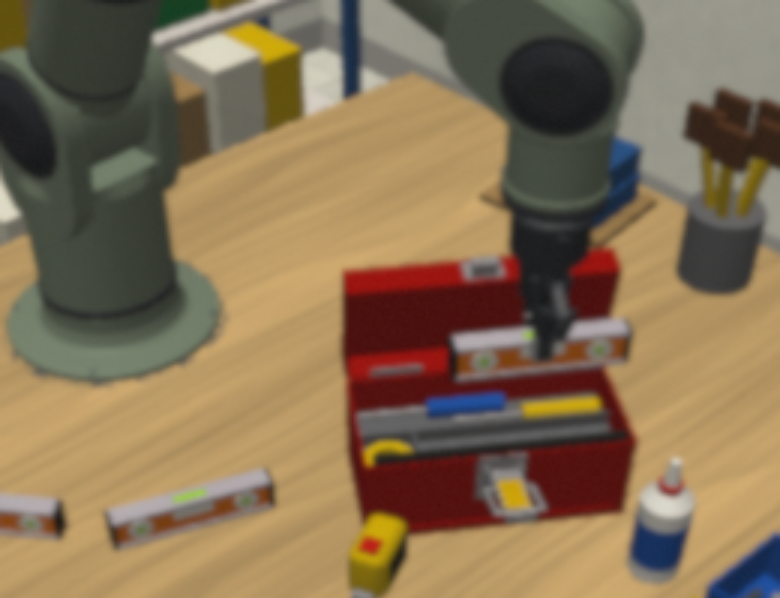

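View pics/t6.png

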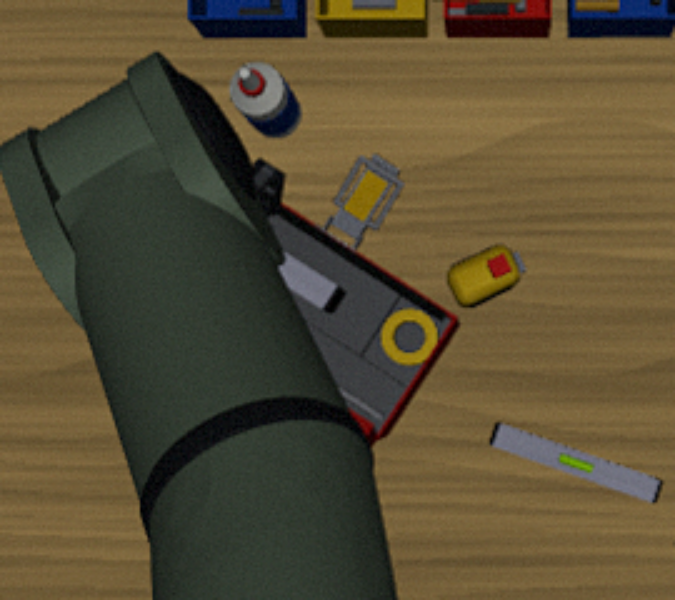

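Request:
apply_moves(steps=[{"dx":-1.05,"dy":0.9,"dz":1.5,"rx":0,"ry":0,"rz":0.014,"gripper":1},{"dx":-1.05,"dy":0.9,"dz":4,"rx":0,"ry":0,"rz":0.014,"gripper":1},{"dx":-1.05,"dy":0.9,"dz":6.5,"rx":0,"ry":0,"rz":0.014,"gripper":1},{"dx":-1.05,"dy":0.9,"dz":8.5,"rx":0,"ry":0,"rz":0.014,"gripper":1},{"dx":-1.05,"dy":0.9,"dz":10,"rx":0,"ry":0,"rz":0.014,"gripper":1},{"dx":-1.05,"dy":0.9,"dz":11,"rx":0,"ry":0,"rz":0.014,"gripper":1},{"dx":-1.05,"dy":0.9,"dz":11,"rx":0,"ry":0,"rz":0.014,"gripper":1}])

```text
time: 4.3
tool_pos: [0.5751, 0.1302, 0.0955]
orientation: [180.0, 0.1, 56.5]
wrist_force: [-0.1, -0.4, -3.4]
finger_gap: 0.0229
```

```bash
python3 - <<'E'
from h import *
st(); P=Tk((-28,-31,80))[0]; print(P,rel(P,rot(56.8)))
i=cams.capture("scene");cv2.imwrite("pics/s7.png",cv2.resize(i[90:210,240:370],None,fx=5,fy=5))
E
```

```text
t 4.3 p [0.5751 0.1302 0.0955] o [1.80e+02 1.00e-01 5.65e+01] tb [-30.6 -26.7  95.5] F [-0.1 -0.4 -3.4] gap 0.0229 q [ -5.  38. -19. 103.  17.  43. -67.]
[0.57520386 0.13520792 0.08      ] (array([ 0.43, -0.27,  1.55]), array([ 0.   ,  0.001, -0.005]))
```

View pics/s7.png

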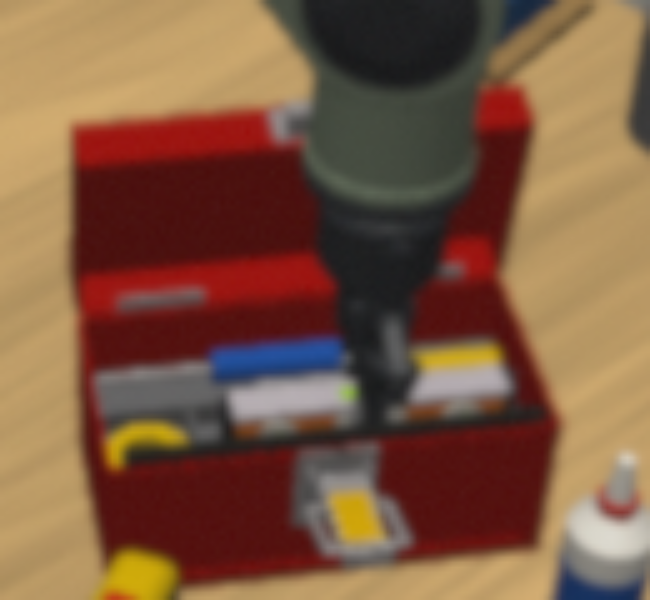

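Request:
apply_moves(steps=[{"dx":0.1,"dy":-0.2,"dz":0.3,"rx":0,"ry":0,"rz":0,"gripper":1},{"dx":0.2,"dy":-0.25,"dz":0.6,"rx":0,"ry":0,"rz":0,"gripper":1},{"dx":0.3,"dy":-0.25,"dz":0.9,"rx":0,"ry":0,"rz":0,"gripper":1},{"dx":0.4,"dy":-0.25,"dz":1.2,"rx":0,"ry":0,"rz":0,"gripper":1},{"dx":0.4,"dy":-0.25,"dz":1.4,"rx":0,"ry":0,"rz":0,"gripper":1},{"dx":0.4,"dy":-0.25,"dz":1.5,"rx":0,"ry":0,"rz":0,"gripper":1}])

```text
time: 4.95
tool_pos: [0.5755, 0.1352, 0.081]
orientation: [180.0, 0.0, 56.5]
wrist_force: [-0.1, -0.3, -4.0]
finger_gap: 0.0231
```

Request:
apply_moves(steps=[{"dx":0,"dy":0,"dz":0.15,"rx":0,"ry":0,"rz":0,"gripper":1},{"dx":0,"dy":0,"dz":0.3,"rx":0,"ry":0,"rz":0,"gripper":1},{"dx":0,"dy":0,"dz":0.3,"rx":0,"ry":0,"rz":0,"gripper":1}])

```text
time: 5.25
tool_pos: [0.5756, 0.1353, 0.0804]
orientation: [179.9, 0.0, 56.5]
wrist_force: [-17.2, -5.0, 43.0]
finger_gap: 0.0226
```

Request:
apply_moves(steps=[{"dx":0,"dy":0,"dz":0,"rx":0,"ry":0,"rz":0,"gripper":1},{"dx":0,"dy":0,"dz":0,"rx":0,"ry":0,"rz":0,"gripper":0.2},{"dx":0,"dy":0,"dz":0,"rx":0,"ry":0,"rz":0,"gripper":0.2},{"dx":0,"dy":0,"dz":0,"rx":0,"ry":0,"rz":0,"gripper":0.2},{"dx":0,"dy":0,"dz":0,"rx":0,"ry":0,"rz":0,"gripper":0.2}])

```text
time: 5.75
tool_pos: [0.5751, 0.1359, 0.0803]
orientation: [180.0, 0.0, 56.5]
wrist_force: [-6.2, 2.6, 3.4]
finger_gap: 0.0341
```

```bash
python3 - <<'E'
from h import *
st()
i=cams.capture("scene");cv2.imwrite("pics/s8.png",cv2.resize(i[90:210,240:370],None,fx=5,fy=5))
E
```

```text
t 5.75 p [0.5751 0.1359 0.0803] o [180.    0.   56.5] tb [-27.5 -31.5  80.3] F [-6.2  2.6  3.4] gap 0.0341 q [ -6.  39. -19. 103.  18.  41. -68.]
```

View pics/s8.png

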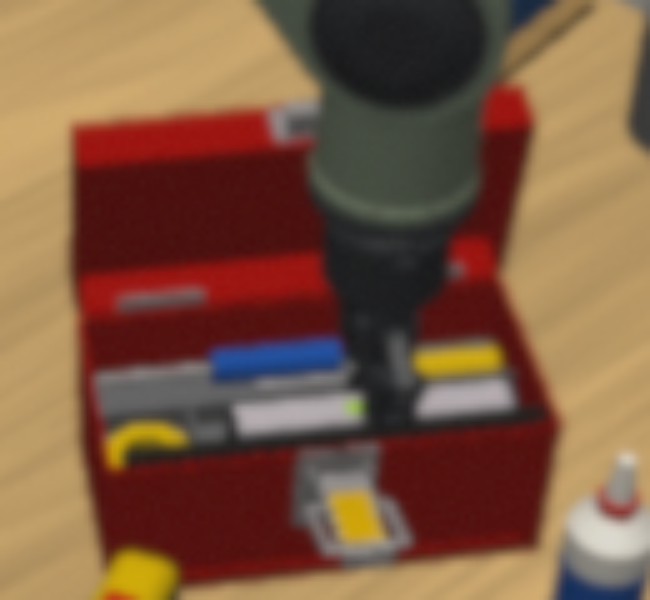

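Request:
apply_moves(steps=[{"dx":0,"dy":0,"dz":-0.5,"rx":0,"ry":0,"rz":0,"gripper":0.2},{"dx":0,"dy":0,"dz":-1.5,"rx":0,"ry":0,"rz":0,"gripper":0.2},{"dx":0,"dy":0,"dz":-3.5,"rx":0,"ry":0,"rz":0,"gripper":0.2},{"dx":0,"dy":0,"dz":-7,"rx":0,"ry":0,"rz":0,"gripper":0.2},{"dx":0,"dy":0,"dz":-12,"rx":0,"ry":0,"rz":0,"gripper":0.5},{"dx":0,"dy":0,"dz":-17,"rx":0,"ry":0,"rz":0,"gripper":1},{"dx":0,"dy":0,"dz":-22,"rx":0,"ry":0,"rz":0,"gripper":1},{"dx":0,"dy":0,"dz":-26,"rx":0,"ry":0,"rz":0,"gripper":1}])

```text
time: 6.6
tool_pos: [0.5751, 0.1361, 0.3445]
orientation: [179.9, -0.1, 56.5]
wrist_force: [1.0, 0.2, -0.1]
finger_gap: 0.0002
```

```bash
python3 - <<'E'
from h import *
st()
i=cams.capture("scene");cv2.imwrite("pics/s9.png",cv2.resize(i[90:210,240:370],None,fx=5,fy=5))
P=Tk((140,0,330))[0];Q=Tk((145,0,215))[0]
print(P,rel(P,rot(146.8)),rel(P,rot(101)))
E
```

```text
t 6.6 p [0.5751 0.1361 0.3445] o [ 1.799e+02 -1.000e-01  5.650e+01] tb [-27.4 -31.7 344.5] F [ 1.   0.2 -0.1] gap 0.0002 q [ -3.  22. -23.  88.   9.  72. -61.]
[0.417653   0.20125885 0.33      ] (array([ -3.41, -16.83,   1.89]), array([ 0.011,  0.   , -1.576])) (array([ -3.41, -16.83,   1.89]), array([ 0.009, -0.004, -0.776]))
```

View pics/s9.png

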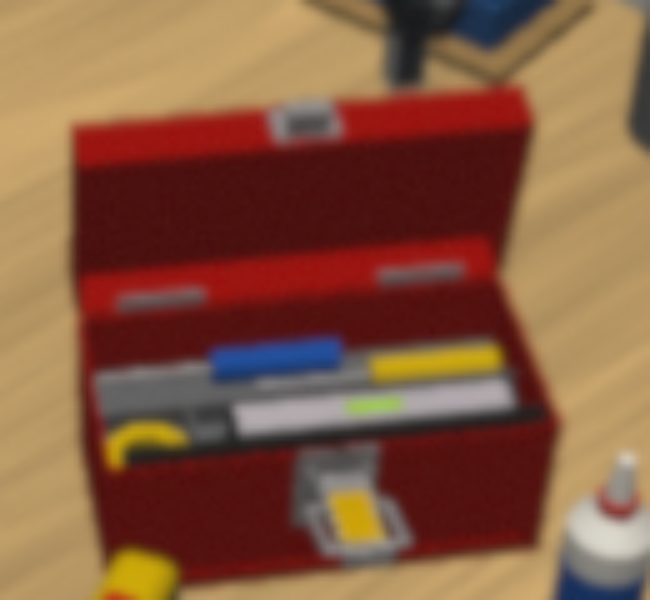

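```bash
python3 - <<'E'
from h import *
for p in((374,405),(233,418),(514,392)): print(tb(at("scene",(240+p[0]/5-.4,90+p[1]/5-.4),.104)))
E
```

```text
[[-28.50952014 -34.6247516  104.        ]]
[[-26.99539967  53.62456973 104.        ]]
[[ -29.92302289 -123.56827697  104.        ]]
```

Request:
apply_moves(steps=[{"dx":-0.8,"dy":-4,"dz":0,"rx":0,"ry":0,"rz":-0.14,"gripper":1},{"dx":-1.6,"dy":-8,"dz":0,"rx":0,"ry":0,"rz":-0.28,"gripper":1},{"dx":-2.4,"dy":-12,"dz":0,"rx":0,"ry":0,"rz":-0.42,"gripper":1},{"dx":-3.4,"dy":-16,"dz":0,"rx":0,"ry":0,"rz":-0.56,"gripper":1},{"dx":-3.4,"dy":-17,"dz":0,"rx":0,"ry":0,"rz":-0.7,"gripper":1},{"dx":-3.4,"dy":-17,"dz":0,"rx":0,"ry":0,"rz":-0.84,"gripper":1},{"dx":-3.4,"dy":-17,"dz":0,"rx":0,"ry":0,"rz":-0.98,"gripper":1},{"dx":-3.4,"dy":-17,"dz":0,"rx":0,"ry":0,"rz":-1.12,"gripper":1}])

```text
time: 7.45
tool_pos: [0.416, 0.2022, 0.3496]
orientation: [179.4, 0.2, 121.0]
wrist_force: [-0.1, 0.6, 0.1]
finger_gap: -0.0
```

```bash
python3 - <<'E'
from h import *
st()
P=Tk((145,0,215))[0]
print(P,rel(P,rot(146.8)))
E
```

```text
t 7.45 p [0.416  0.2022 0.3496] o [179.4   0.2 121. ] tb [1.419e+02 1.000e-01 3.496e+02] F [-0.1  0.6  0.1] gap -0.0 q [ -0.  10. -38. 105.   7.  67.  -9.]
[0.41346917 0.20399667 0.215     ] (array([ 0.34, -0.26, 13.46]), array([ 0.009,  0.006, -0.45 ]))
```

Request:
apply_moves(steps=[{"dx":0.3,"dy":-0.2,"dz":1,"rx":0,"ry":0,"rz":-0.14,"gripper":1},{"dx":0.3,"dy":-0.2,"dz":4,"rx":0,"ry":0,"rz":-0.28,"gripper":1},{"dx":0.3,"dy":-0.2,"dz":7,"rx":0,"ry":0,"rz":-0.4,"gripper":1},{"dx":0.3,"dy":-0.2,"dz":10,"rx":0,"ry":0,"rz":-0.45,"gripper":1},{"dx":0.3,"dy":-0.2,"dz":13,"rx":0,"ry":0,"rz":-0.45,"gripper":1},{"dx":0.3,"dy":-0.2,"dz":13.4,"rx":0,"ry":0,"rz":-0.45,"gripper":1}])

```text
time: 8.05
tool_pos: [0.4132, 0.2032, 0.2137]
orientation: [179.7, 0.4, 146.8]
wrist_force: [-0.5, -0.2, 0.7]
finger_gap: 0.0003
```

```bash
python3 - <<'E'
from h import *
st()
i=cams.capture("scene");cv2.imwrite("pics/s10.png",cv2.resize(i[60:210,220:370],None,fx=4,fy=4))
i=cams.capture("top");cv2.imwrite("pics/t10.png",cv2.resize(i[60:300,60:330],None,fx=2.5,fy=2.5))
# lid arc
r=30
for th in [1.6,1.4,1.2,1.0,.8,.6,.4,.2,.1,.05,.03]:
    x,z=-140+r,36
    X=70+x*np.cos(th)+z*np.sin(th); Z=113-x*np.sin(th)+z*np.cos(th)
    print(th,round(X+11,1),round(Z,1))
E
```

```text
t 8.05 p [0.4132 0.2032 0.2137] o [179.7   0.4 146.8] tb [144.7   0.8 213.7] F [-0.5 -0.2  0.7] gap 0.0003 q [ -2.  20. -39. 115.  17.  50.   7.]
1.6 120.2 221.9
1.4 97.8 227.5
1.2 74.7 228.6
1.0 51.9 225.0
0.8 30.2 217.0
0.6 10.5 204.8
0.4 -6.3 189.0
0.2 -19.7 170.1
0.1 -24.9 159.8
0.05 -27.1 154.5
0.03 -27.9 152.3
```

View pics/s10.png

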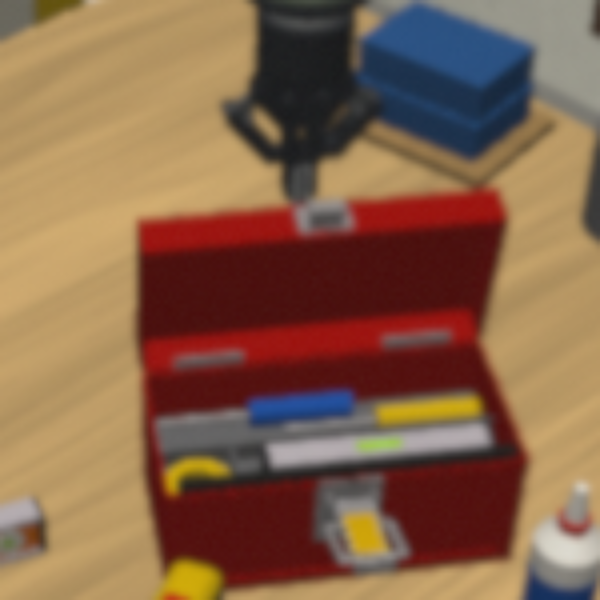

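View pics/t10.png

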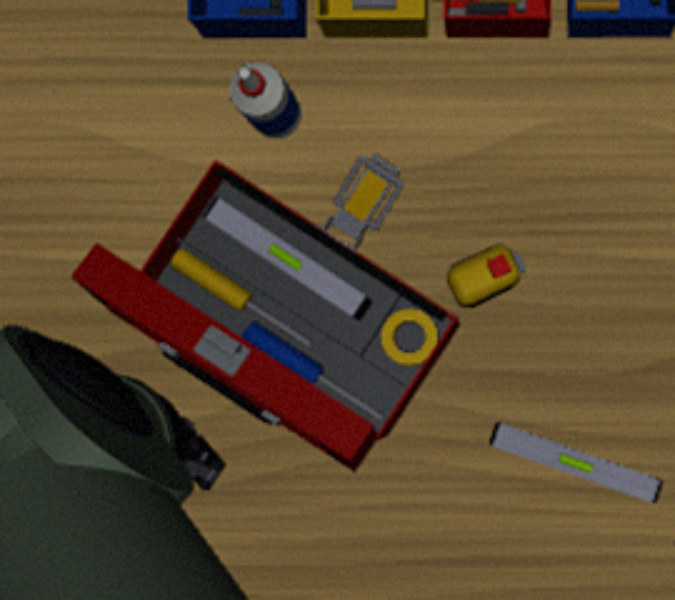

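Request:
apply_moves(steps=[{"dx":-1.3,"dy":0,"dz":-0.8,"rx":0,"ry":0,"rz":0,"gripper":1},{"dx":-2.6,"dy":0,"dz":-0.9,"rx":0,"ry":0,"rz":0,"gripper":1},{"dx":-3.8,"dy":0,"dz":-1.2,"rx":0,"ry":0,"rz":0,"gripper":1},{"dx":-4.9,"dy":0,"dz":-1.4,"rx":0,"ry":0,"rz":0,"gripper":1},{"dx":-6,"dy":0,"dz":-1.5,"rx":0,"ry":0,"rz":0,"gripper":1},{"dx":-7.2,"dy":0,"dz":-1.5,"rx":0,"ry":0,"rz":0,"gripper":1},{"dx":-8.3,"dy":0,"dz":-1.4,"rx":0,"ry":0,"rz":0,"gripper":1}])

```text
time: 8.85
tool_pos: [0.4839, 0.1584, 0.2307]
orientation: [179.6, 0.4, 146.8]
wrist_force: [-4.1, 3.1, -0.7]
finger_gap: -0.0002
```

```bash
python3 - <<'E'
from h import *
st()
i=cams.capture("scene");cv2.imwrite("pics/s11.png",cv2.resize(i[60:210,220:370],None,fx=4,fy=4))
E
```

```text
t 8.85 p [0.4839 0.1584 0.2307] o [179.6   0.4 146.8] tb [ 61.1  -0.4 230.7] F [-4.1  3.1 -0.7] gap -0.0002 q [  4.  23. -38. 108.  17.  54.  16.]
```

View pics/s11.png

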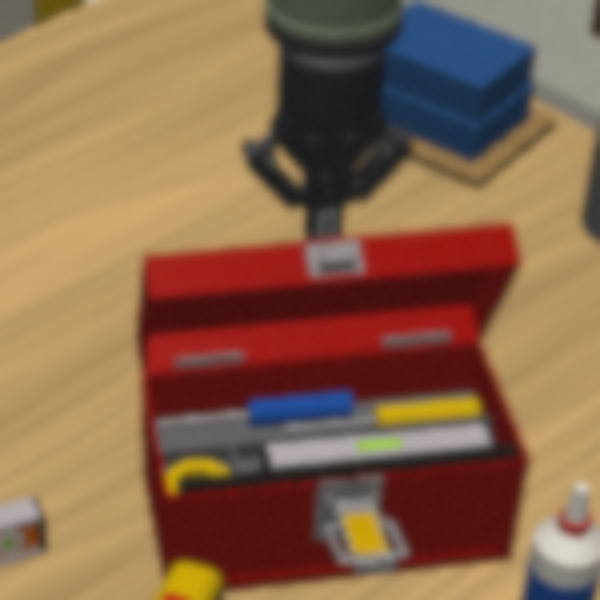

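Request:
apply_moves(steps=[{"dx":-1,"dy":0,"dz":0.5,"rx":0,"ry":0,"rz":0,"gripper":1},{"dx":-2.1,"dy":0,"dz":1.0,"rx":0,"ry":0,"rz":0,"gripper":1},{"dx":-3.2,"dy":0,"dz":1.5,"rx":0,"ry":0,"rz":0,"gripper":1},{"dx":-4.2,"dy":0,"dz":2.1,"rx":0,"ry":0,"rz":0,"gripper":1},{"dx":-5.1,"dy":0,"dz":2.8,"rx":0,"ry":0,"rz":0,"gripper":1},{"dx":-6,"dy":0,"dz":3.5,"rx":0,"ry":0,"rz":0,"gripper":1},{"dx":-6.8,"dy":0,"dz":4.3,"rx":0,"ry":0,"rz":0,"gripper":1},{"dx":-7.4,"dy":0,"dz":5.2,"rx":0,"ry":0,"rz":0,"gripper":1}])

```text
time: 9.7
tool_pos: [0.5485, 0.1163, 0.1786]
orientation: [179.6, 0.5, 146.7]
wrist_force: [2.0, -1.4, 2.9]
finger_gap: 0.0004
```

```bash
python3 - <<'E'
from h import *
st()
i=cams.capture("scene");cv2.imwrite("pics/s12.png",cv2.resize(i[60:210,220:370],None,fx=4,fy=4))
E
```

```text
t 9.7 p [0.5485 0.1163 0.1786] o [179.6   0.5 146.7] tb [-16.1  -0.5 178.6] F [ 2.  -1.4  2.9] gap 0.0004 q [  6.  31. -34. 104.  22.  51.  19.]
```

View pics/s12.png

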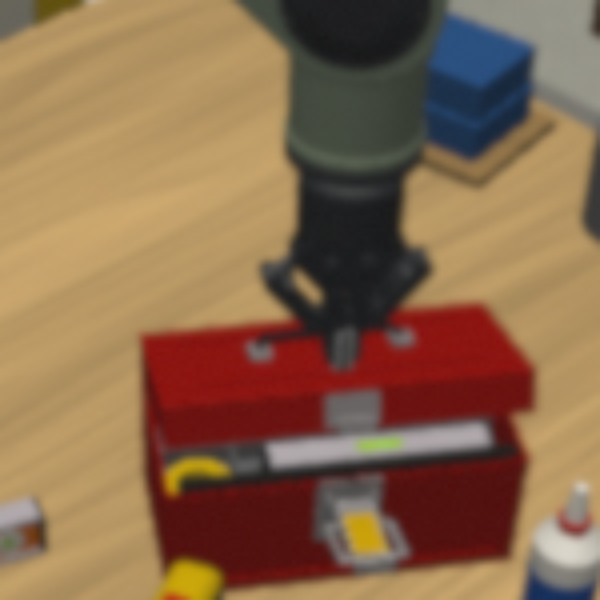

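Request:
apply_moves(steps=[{"dx":-0.4,"dy":0,"dz":0.9,"rx":0,"ry":0,"rz":0,"gripper":1},{"dx":-0.9,"dy":0,"dz":1.8,"rx":0,"ry":0,"rz":0,"gripper":1},{"dx":-1.2,"dy":0,"dz":2.4,"rx":0,"ry":0,"rz":0,"gripper":1},{"dx":-1.3,"dy":0,"dz":2.7,"rx":0,"ry":0,"rz":0,"gripper":1},{"dx":-1.3,"dy":0,"dz":2.8,"rx":0,"ry":0,"rz":0,"gripper":1},{"dx":-1.3,"dy":0,"dz":2.8,"rx":0,"ry":0,"rz":0,"gripper":1}])

```text
time: 10.35
tool_pos: [0.5594, 0.1084, 0.1499]
orientation: [179.7, 0.4, 146.7]
wrist_force: [-7.3, -1.7, 19.4]
finger_gap: -0.0001
```

```bash
python3 - <<'E'
from h import *
st()
i=cams.capture("scene");cv2.imwrite("pics/s13.png",cv2.resize(i[100:210,230:370],None,fx=5,fy=5))
E
```

```text
t 10.35 p [0.5594 0.1084 0.1499] o [179.7   0.4 146.7] tb [-2.940e+01  1.000e-01  1.499e+02] F [-7.3 -1.7 19.4] gap -0.0001 q [  6.  34. -33. 104.  23.  49.  19.]
```

View pics/s13.png

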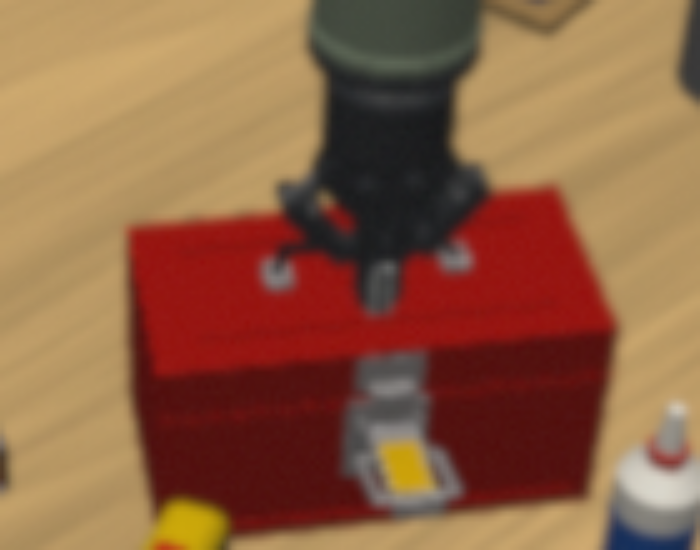

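```bash
python3 - <<'E'
from h import *
i=cams.capture("top")
g=np.clip((i/255.)**.6*255,0,255).astype('uint8')
crop("top",g,180,115,230,175,12,"t14")
i2=cams.capture("scene");crop("scene",i2,285,160,345,215,12,"s14")
for p in((530,73.5),(489,143),(497,52),(563,95),(522,165),(457,122)): print(tb(at("top",(80+p[0]/4-.4,110+p[1]/4-.4),.106)))
E
```

```text
[[-150.40761652   -1.41831601  106.        ]]
[[-101.31056747    1.11650793  106.        ]]
[[-150.49372162  -25.50336652  106.        ]]
[[-150.32220238   22.63374178  106.        ]]
[[-101.00231468   25.28294053  106.        ]]
[[-101.43993754  -22.23740942  106.        ]]
```

View pics/t14.png

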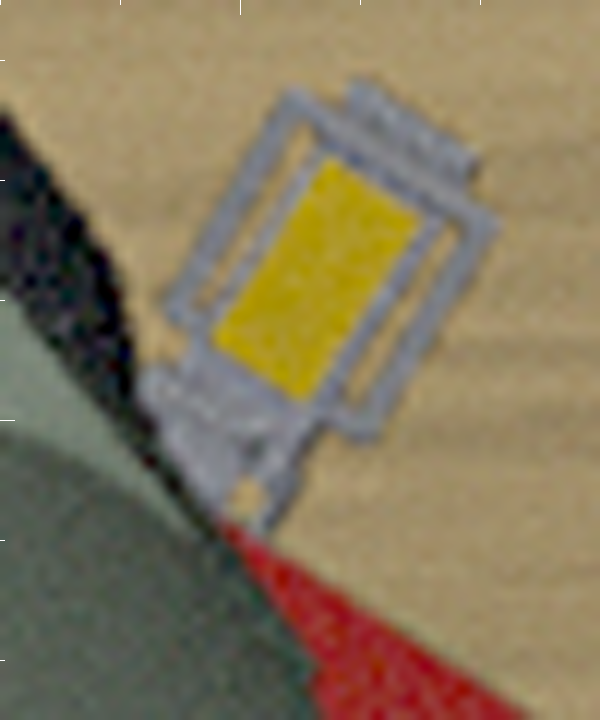

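View pics/s14.png

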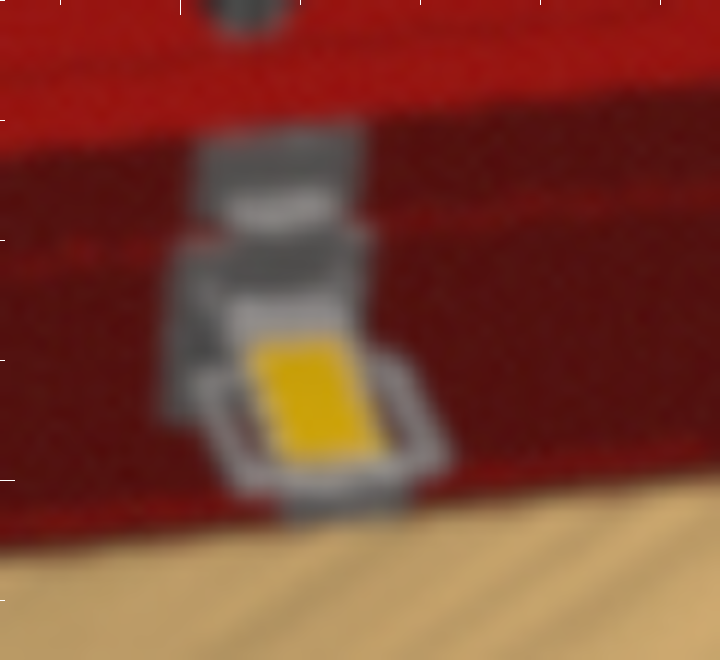

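```bash
python3 - <<'E'
from h import *
def c(p,o): return (o[0]+p[0]/12-.5,o[1]+p[1]/12-.5)
t=lambda p:c(p,(180,115)); s=lambda p:c(p,(285,160))
for n,a,b in [("bar",(386,168),(343,468)),("barR-y",(290,90),(450,462)),("bar+y",(497,220),(237,490)),("yel far mid",(375,190),(333,460)),("yel near mid",(260,368),(300,340)),("tab",(415,120),(350,505))]:
    X,e=tri(t(a),s(b)); print(n,tb(X)[0].round(1),round(e*1000,1))
E
```

```text
bar [-148.6   -1.9  108.7] 1.1
barR-y [-151.2  -27.1  109.5] 1.7
bar+y [-151.8   23.8  108.7] 0.4
yel far mid [-143.7   -1.1  106.7] 0.4
yel near mid [-100.9   -1.8  105.1] 1.5
tab [-160.    -1.8  107.9] 0.1
```

```bash
python3 - <<'E'
from h import *
for q in((-30,-2,240),(-143,-2,240),(-143,-2,84)):
    print(q,rel(Tk(q)[0],rot(146.8)))
E
```

```text
(-30, -2, 240) (array([-0.13,  0.27, -9.01]), array([ 0.006,  0.008, -0.002]))
(-143, -2, 240) (array([-11.43,   0.29,  -8.92]), array([ 0.006,  0.008, -0.002]))
(-143, -2, 84) (array([-11.31,   0.2 ,   6.68]), array([ 0.006,  0.008, -0.002]))
```

Request:
apply_moves(squeeze=25, steps=[{"dx":0,"dy":0,"dz":-3,"rx":0,"ry":0,"rz":0,"gripper":1},{"dx":0,"dy":0.2,"dz":-6,"rx":0,"ry":0,"rz":0,"gripper":0},{"dx":-2,"dy":0.2,"dz":-9,"rx":0,"ry":0,"rz":0,"gripper":-0.7},{"dx":-6,"dy":0.2,"dz":-9,"rx":0,"ry":0,"rz":0,"gripper":-0.7},{"dx":-9,"dy":0.2,"dz":-9,"rx":0,"ry":0,"rz":0,"gripper":-0.7},{"dx":-11.3,"dy":0.2,"dz":-7,"rx":0,"ry":0,"rz":0,"gripper":-0.7},{"dx":-11.3,"dy":0.2,"dz":-5,"rx":0,"ry":0,"rz":0,"gripper":-0.7},{"dx":-11.3,"dy":0.2,"dz":-3,"rx":0,"ry":0,"rz":0,"gripper":-0.7}])

```text
time: 11.3
tool_pos: [0.6546, 0.0474, 0.1793]
orientation: [179.7, 0.4, 146.6]
wrist_force: [1.0, -0.9, -0.7]
finger_gap: 0.073
```

```bash
python3 - <<'E'
from h import *
st()
for q in((-143,-2,120),(-143,-2,82)):
    print(q,rel(Tk(q)[0],rot(146.8)))
i=cams.capture("scene");cv2.imwrite("pics/s15.png",cv2.resize(i[100:220,230:370],None,fx=5,fy=5))
i=cams.capture("top");cv2.imwrite("pics/t15.png",cv2.resize(i[90:210,120:270],None,fx=5,fy=5))
E
```

```text
t 11.3 p [0.6546 0.0474 0.1793] o [179.7   0.4 146.6] tb [-142.5   -1.   179.3] F [ 1.  -0.9 -0.7] gap 0.073 q [ 11.  39. -32.  89.  23.  59.  29.]
(-143, -2, 120) (array([-0.01,  0.07,  5.93]), array([ 0.005,  0.007, -0.003]))
(-143, -2, 82) (array([0.02, 0.05, 9.73]), array([ 0.005,  0.007, -0.003]))
```

View pics/s15.png

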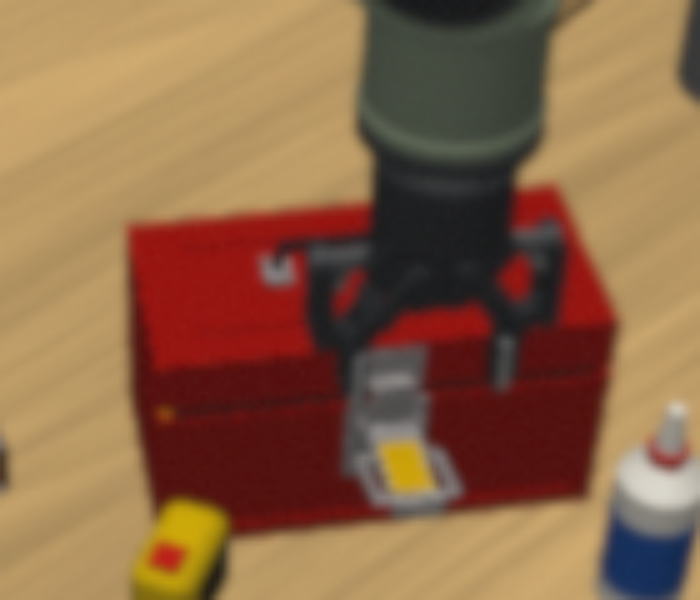

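View pics/t15.png

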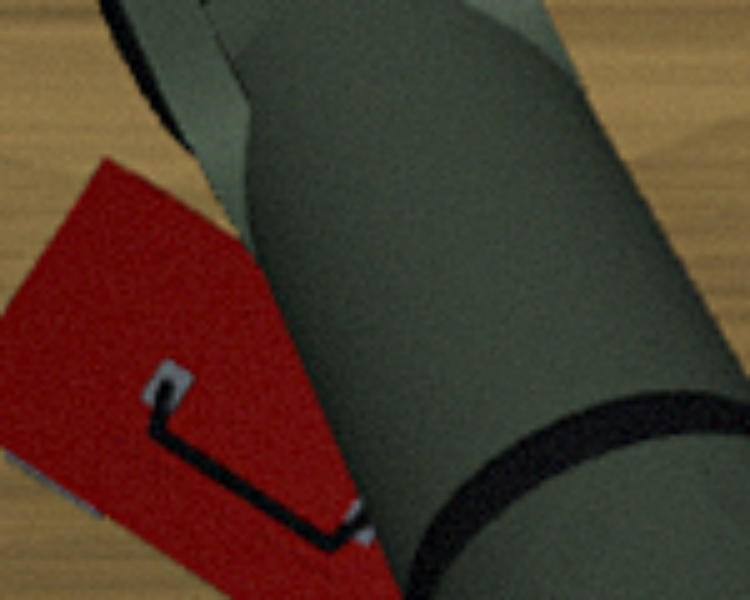

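Request:
apply_moves(squeeze=25, steps=[{"dx":0,"dy":0.05,"dz":3,"rx":0,"ry":0,"rz":0,"gripper":-0.7},{"dx":0,"dy":0.05,"dz":6,"rx":0,"ry":0,"rz":0,"gripper":-0.7},{"dx":0,"dy":0.05,"dz":8.5,"rx":0,"ry":0,"rz":0,"gripper":-0.7},{"dx":0,"dy":0.05,"dz":9.7,"rx":0,"ry":0,"rz":0,"gripper":-0.7},{"dx":0,"dy":0.05,"dz":9.7,"rx":0,"ry":0,"rz":0,"gripper":-0.7}])

```text
time: 11.9
tool_pos: [0.6535, 0.048, 0.0803]
orientation: [179.9, 0.2, 146.7]
wrist_force: [-1.4, 0.6, 0.4]
finger_gap: 0.0723
```

```bash
python3 - <<'E'
from h import *
st()
i=cams.capture("scene");cv2.imwrite("pics/s16.png",cv2.resize(i[120:220,260:360],None,fx=6,fy=6,interpolation=cv2.INTER_CUBIC))
E
```

```text
t 11.9 p [0.6535 0.048  0.0803] o [179.9   0.2 146.7] tb [-141.2   -0.9   80.3] F [-1.4  0.6  0.4] gap 0.0723 q [  9.  45. -29.  92.  27.  50.  26.]
```

View pics/s16.png

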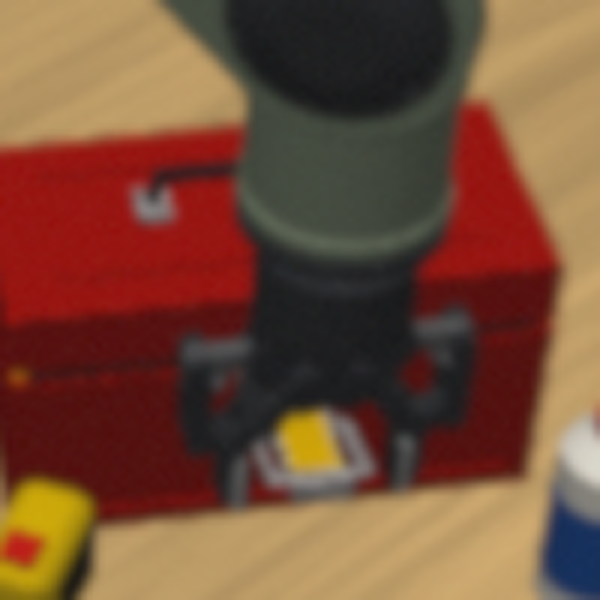

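Request:
apply_moves(squeeze=25, steps=[{"dx":-0.1,"dy":0.1,"dz":0,"rx":0,"ry":0,"rz":0,"gripper":0},{"dx":-0.1,"dy":0.1,"dz":0,"rx":0,"ry":0,"rz":0,"gripper":0},{"dx":-0.1,"dy":0.1,"dz":0,"rx":0,"ry":0,"rz":0,"gripper":0.5},{"dx":-0.1,"dy":0.1,"dz":0,"rx":0,"ry":0,"rz":0,"gripper":0.5}])

```text
time: 12.35
tool_pos: [0.6561, 0.047, 0.0829]
orientation: [179.9, 0.4, 146.6]
wrist_force: [-1.1, -6.4, 1.5]
finger_gap: 0.0506
```

```bash
python3 - <<'E'
from h import *
st()
i=cams.capture("scene");cv2.imwrite("pics/s17.png",cv2.resize(i[120:220,260:360],None,fx=6,fy=6,interpolation=cv2.INTER_CUBIC))
E
```

```text
t 12.35 p [0.6561 0.047  0.0829] o [179.9   0.4 146.6] tb [-144.    -1.5   82.9] F [-1.1 -6.4  1.5] gap 0.0506 q [  9.  45. -29.  92.  27.  50.  26.]
```

View pics/s17.png

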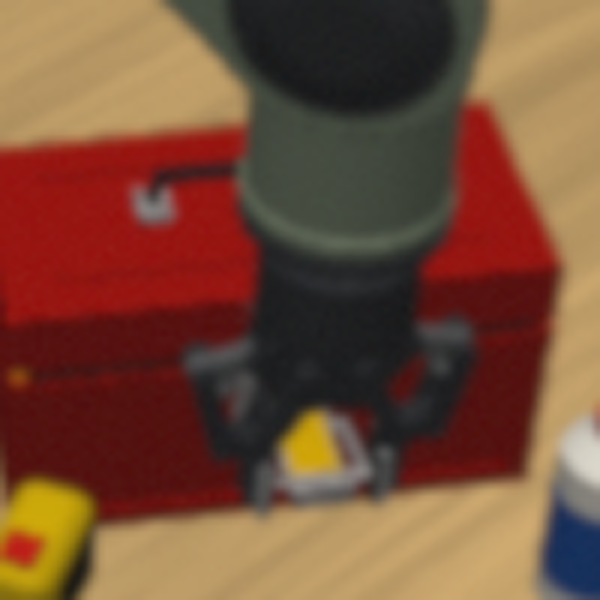

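Request:
apply_moves(squeeze=25, steps=[{"dx":0.1,"dy":0,"dz":-0.45,"rx":0,"ry":0,"rz":0,"gripper":0.5},{"dx":0.35,"dy":0,"dz":-0.9,"rx":0,"ry":0,"rz":0,"gripper":0.5},{"dx":0.7,"dy":0,"dz":-1.4,"rx":0,"ry":0,"rz":0,"gripper":0.5},{"dx":1.1,"dy":0,"dz":-1.85,"rx":0,"ry":0,"rz":0,"gripper":0.5},{"dx":1.5,"dy":0,"dz":-2.2,"rx":0,"ry":0,"rz":0,"gripper":0.5},{"dx":1.95,"dy":0,"dz":-2.6,"rx":0,"ry":0,"rz":0,"gripper":0.5}])

```text
time: 13.0
tool_pos: [0.6398, 0.0571, 0.1095]
orientation: [179.9, 0.4, 146.6]
wrist_force: [0.4, -4.8, -8.0]
finger_gap: 0.0507
```

```bash
python3 - <<'E'
from h import *
st()
i=cams.capture("scene");cv2.imwrite("pics/s18.png",cv2.resize(i[120:220,260:360],None,fx=6,fy=6,interpolation=cv2.INTER_CUBIC))
E
```

```text
t 13.0 p [0.6398 0.0571 0.1095] o [179.9   0.4 146.6] tb [-124.8   -1.   109.5] F [ 0.4 -4.8 -8. ] gap 0.0507 q [  9.  42. -30.  94.  26.  51.  25.]
```

View pics/s18.png

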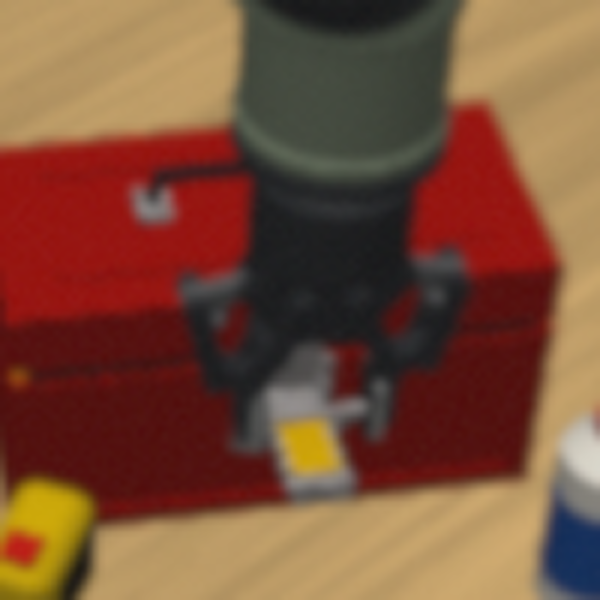

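Request:
apply_moves(squeeze=25, steps=[{"dx":0.5,"dy":0,"dz":-0.2,"rx":0,"ry":0,"rz":0,"gripper":0.5},{"dx":1.0,"dy":0,"dz":-0.4,"rx":0,"ry":0,"rz":0,"gripper":0.5},{"dx":1.5,"dy":0,"dz":-0.6,"rx":0,"ry":0,"rz":0,"gripper":0.5},{"dx":2.0,"dy":0,"dz":-0.8,"rx":0,"ry":0,"rz":0,"gripper":0.5},{"dx":2.3,"dy":0,"dz":-1.0,"rx":0,"ry":0,"rz":0,"gripper":0.5},{"dx":2.3,"dy":0,"dz":-1.0,"rx":0,"ry":0,"rz":0,"gripper":0.5}])

```text
time: 13.65
tool_pos: [0.6197, 0.0703, 0.1204]
orientation: [179.9, 0.4, 146.6]
wrist_force: [-0.2, -5.1, -3.4]
finger_gap: 0.0508
```

```bash
python3 - <<'E'
from h import *
st()
i=cams.capture("scene");cv2.imwrite("pics/s19.png",cv2.resize(i[120:220,260:360],None,fx=6,fy=6,interpolation=cv2.INTER_CUBIC))
E
```

```text
t 13.65 p [0.6197 0.0703 0.1204] o [179.9   0.4 146.6] tb [-100.8   -1.1  120.4] F [-0.2 -5.1 -3.4] gap 0.0508 q [  8.  40. -31.  96.  25.  50.  24.]
```

View pics/s19.png

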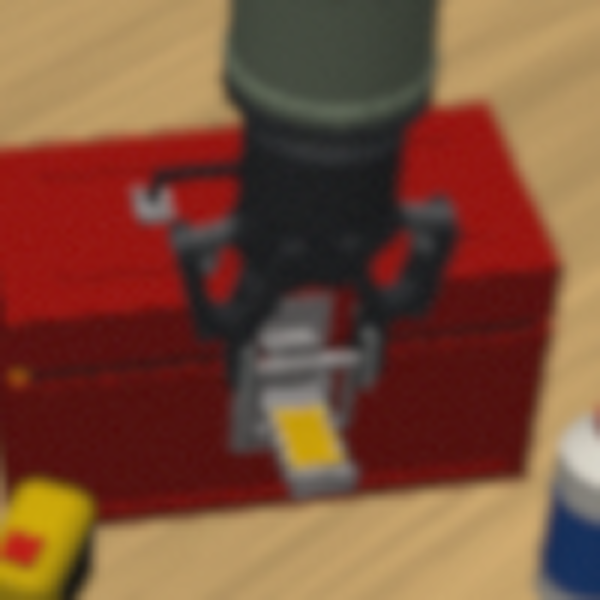

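```bash
cat >> h.py <<'E'
def lev(L,a,o):  # point a along lever, o to outer side
    return np.array([-84-a*np.sin(L)-o*np.cos(L), -1.8, 95.6-a*np.cos(L)+o*np.sin(L)])
E
python3 - <<'E'
from h import *
f=lambda n,p,o=(260,120),s=6: ((proj(n,Tk(p)[0])[0]-o+.5)*s).round(0)
for L in(1.5,1.6,1.7,1.8,1.9,2.0,2.1,2.2):
    p=lev(L,17.6,-3.6)
    print(L,"tabTop",f("scene",lev(L,77,10)),"tip",f("scene",lev(L,77,0)),"yelfar",f("scene",lev(L,66,5)),"pivot",p.round(1),"bar up",f("scene",p+[0,0,50]),"bar lean10",f("scene",p+[8.7,0,49.2]))
E
```

```text
1.5 tabTop [324. 506.] tip [323. 519.] yelfar [319. 495.] pivot [-101.3   -1.8   90.8] bar up [303. 359.] bar lean10 [299. 348.]
1.6 tabTop [325. 494.] tip [324. 508.] yelfar [319. 485.] pivot [-101.7   -1.8   92.5] bar up [303. 357.] bar lean10 [299. 346.]
1.7 tabTop [326. 480.] tip [325. 497.] yelfar [320. 474.] pivot [-101.9   -1.8   94.3] bar up [304. 355.] bar lean10 [300. 343.]
1.8 tabTop [326. 466.] tip [325. 484.] yelfar [320. 462.] pivot [-102.    -1.8   96.1] bar up [304. 352.] bar lean10 [300. 341.]
1.9 tabTop [325. 451.] tip [325. 470.] yelfar [320. 450.] pivot [-101.8   -1.8   97.9] bar up [304. 349.] bar lean10 [300. 338.]
2.0 tabTop [325. 435.] tip [325. 455.] yelfar [320. 437.] pivot [-101.5   -1.8   99.7] bar up [304. 346.] bar lean10 [300. 335.]
2.1 tabTop [324. 419.] tip [325. 440.] yelfar [319. 424.] pivot [-101.    -1.8  101.4] bar up [304. 343.] bar lean10 [300. 332.]
2.2 tabTop [322. 403.] tip [324. 424.] yelfar [318. 410.] pivot [-100.3   -1.8  103. ] bar up [304. 339.] bar lean10 [300. 328.]
```

Request:
apply_moves(squeeze=25, steps=[{"dx":0.1,"dy":0,"dz":-0.25,"rx":0,"ry":0,"rz":0,"gripper":0.5},{"dx":0.3,"dy":0,"dz":-0.5,"rx":0,"ry":0,"rz":0,"gripper":0.5},{"dx":0.6,"dy":0,"dz":-0.6,"rx":0,"ry":0,"rz":0,"gripper":0.5},{"dx":0.6,"dy":0,"dz":-0.6,"rx":0,"ry":0,"rz":0,"gripper":0.5}])

```text
time: 14.1
tool_pos: [0.6148, 0.0735, 0.1267]
orientation: [179.9, 0.5, 146.6]
wrist_force: [0.8, -4.8, -3.8]
finger_gap: 0.0505
```

```bash
python3 - <<'E'
from h import *
st()
i=cams.capture("scene");cv2.imwrite("pics/s20.png",cv2.resize(i[120:220,260:360],None,fx=6,fy=6,interpolation=cv2.INTER_CUBIC))
E
```

```text
t 14.1 p [0.6148 0.0735 0.1267] o [179.9   0.5 146.6] tb [-94.9  -1.1 126.7] F [ 0.8 -4.8 -3.8] gap 0.0505 q [  8.  39. -31.  97.  25.  51.  24.]
```

View pics/s20.png

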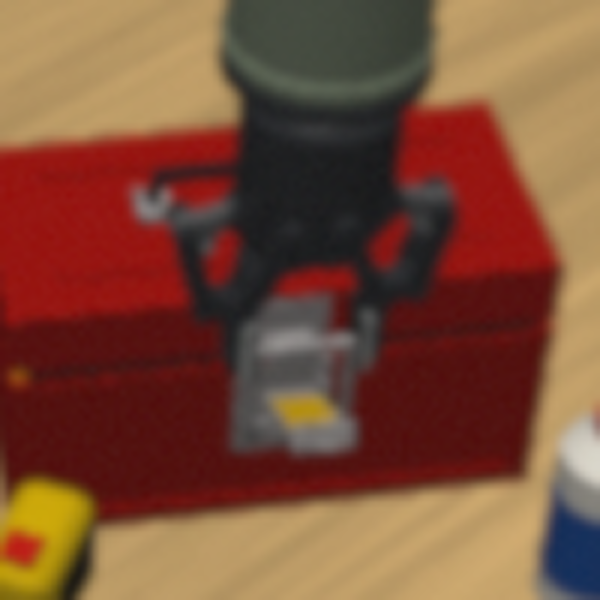

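Request:
apply_moves(squeeze=25, steps=[{"dx":0.4,"dy":0,"dz":0,"rx":0,"ry":0,"rz":0,"gripper":0.5},{"dx":0.8,"dy":0,"dz":0.05,"rx":0,"ry":0,"rz":0,"gripper":0.5},{"dx":0.9,"dy":0,"dz":0.1,"rx":0,"ry":0,"rz":0,"gripper":0.5},{"dx":0.9,"dy":0,"dz":0.1,"rx":0,"ry":0,"rz":0,"gripper":0.5}])

```text
time: 14.55
tool_pos: [0.6076, 0.0783, 0.1264]
orientation: [179.9, 0.5, 146.6]
wrist_force: [0.1, -6.1, 1.4]
finger_gap: 0.0507
```

```bash
python3 - <<'E'
from h import *
st()
i=cams.capture("scene");cv2.imwrite("pics/s21.png",cv2.resize(i[145:205,280:340],None,fx=10,fy=10,interpolation=cv2.INTER_CUBIC))
E
```

```text
t 14.55 p [0.6076 0.0783 0.1264] o [179.9   0.5 146.6] tb [-86.3  -1.1 126.4] F [ 0.1 -6.1  1.4] gap 0.0507 q [  8.  39. -31.  98.  25.  50.  23.]
```

View pics/s21.png

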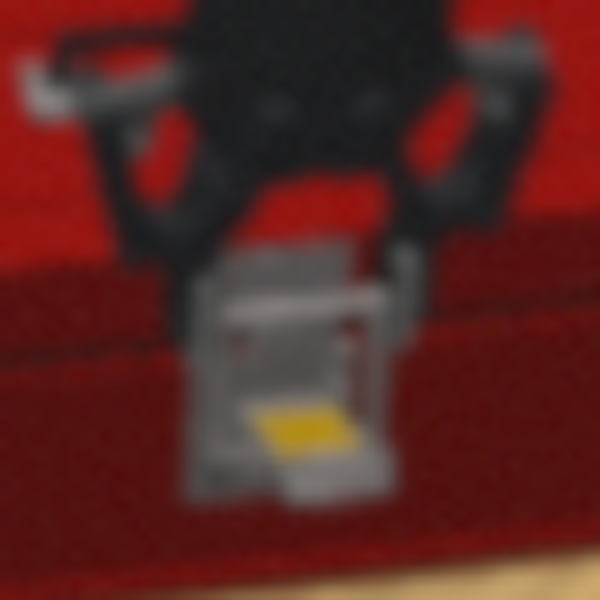

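Request:
apply_moves(squeeze=25, steps=[{"dx":0,"dy":0,"dz":0,"rx":0,"ry":0,"rz":0,"gripper":-0.55},{"dx":0,"dy":0,"dz":0,"rx":0,"ry":0,"rz":0,"gripper":-0.55},{"dx":0,"dy":0,"dz":0,"rx":0,"ry":0,"rz":0,"gripper":-0.55},{"dx":0,"dy":0,"dz":0,"rx":0,"ry":0,"rz":0,"gripper":-0.55}])

```text
time: 15.0
tool_pos: [0.6077, 0.0786, 0.1266]
orientation: [179.9, 0.5, 146.6]
wrist_force: [-0.3, 0.0, -0.2]
finger_gap: 0.0662
```

```bash
python3 - <<'E'
from h import *
st()
i=cams.capture("scene");cv2.imwrite("pics/s22.png",cv2.resize(i[145:205,280:340],None,fx=10,fy=10,interpolation=cv2.INTER_CUBIC))
E
```

```text
t 15.0 p [0.6077 0.0786 0.1266] o [179.9   0.5 146.6] tb [-86.2  -1.5 126.6] F [-0.3  0.  -0.2] gap 0.0662 q [  8.  39. -31.  98.  25.  50.  23.]
```

View pics/s22.png

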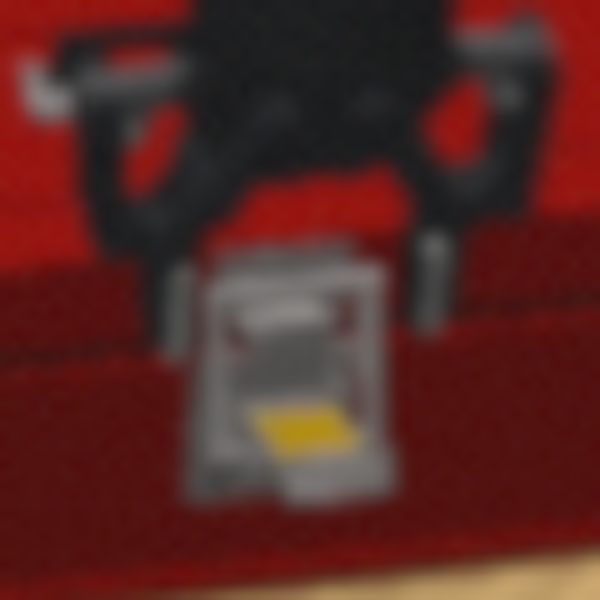

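```bash
cat > traj.py <<'E'
from h import *
def tcp(L,tau,y=-1.8,aout=64,ain=50,pen=0):
    t=np.radians(tau); ux=np.array([np.cos(t),0,np.sin(t)])
    n=np.array([-np.cos(L),0,np.sin(L)])
    Lt=np.pi/2-t; w=np.clip((L-Lt)/0.3,-1,1)   # blend
    a=(aout+ain)/2+w*(aout-ain)/2
    P=lev(L,a,5); P[1]=y
    return P+w*11*ux-pen*n
if __name__=="__main__":
    for L in(2.2,2.08,1.9,1.7,1.5,1.3,1.1,.9,.7,.5,.3,.2,.1): print(L,tcp(L,25).round(1))
    for q,t in(((-86,-1.8,215),0),((-165,-1.8,215),25),(tcp(2.2,25)+[0,0,25],25)): print(q,rel(Tk(q)[0],rot(146.8,t)))
E
python3 traj.py
```

```text
2.2 [-122.8   -1.8  142. ]
2.08 [-127.5   -1.8  135.8]
1.9 [-133.    -1.8  125.7]
1.7 [-136.9   -1.8  113.5]
1.5 [-138.2   -1.8  100.7]
1.3 [-138.5   -1.8   86.7]
1.1 [-137.5   -1.8   74. ]
0.9 [-135.3   -1.8   63.9]
0.7 [-130.    -1.8   55.9]
0.5 [-122.3   -1.8   49.5]
0.3 [-113.5   -1.8   44.7]
0.2 [-108.8   -1.8   42.9]
0.1 [-103.9   -1.8   41.7]
(-86, -1.8, 215) (array([-0.06,  0.06, -8.85]), array([ 0.002,  0.009, -0.003]))
(-165, -1.8, 215) (array([-7.96,  0.08, -8.78]), array([ 0.003,  0.445, -0.002]))
[-122.8318786   -1.8        166.9553544] (array([-3.7 ,  0.06, -4.01]), array([ 0.003,  0.445, -0.002]))
```

Request:
apply_moves(squeeze=25, steps=[{"dx":0,"dy":0.05,"dz":-2,"rx":0,"ry":0,"rz":0,"gripper":-0.55},{"dx":0,"dy":0.05,"dz":-5,"rx":0,"ry":0,"rz":0,"gripper":-0.55},{"dx":-2,"dy":0.05,"dz":-8,"rx":0,"ry":0.1,"rz":0,"gripper":0},{"dx":-4,"dy":0.05,"dz":-8,"rx":0,"ry":0.2,"rz":0,"gripper":1},{"dx":-5,"dy":0.05,"dz":-8,"rx":0,"ry":0.3,"rz":0,"gripper":1},{"dx":-5,"dy":0.05,"dz":-8,"rx":0,"ry":0.44,"rz":0,"gripper":1},{"dx":-5,"dy":0.05,"dz":-7,"rx":0,"ry":0.44,"rz":0,"gripper":1},{"dx":-5,"dy":0.05,"dz":-7,"rx":0,"ry":0.44,"rz":0,"gripper":1}])

```text
time: 15.85
tool_pos: [0.6487, 0.0516, 0.1947]
orientation: [179.9, -24.8, 146.6]
wrist_force: [-0.3, 1.0, -0.9]
finger_gap: -0.0002
```

```bash
python3 - <<'E'
from traj import *
st()
i=cams.capture("scene");cv2.imwrite("pics/s23.png",cv2.resize(i[110:230,250:370],None,fx=6,fy=6,interpolation=cv2.INTER_CUBIC)[:600])
for L in(2.2,2.0,1.8,1.6,1.4,1.2): print(L,rel(Tk(tcp(L,25))[0],rot(146.8,25)))
E
```

```text
t 15.85 p [0.6487 0.0516 0.1947] o [179.9 -24.8 146.6] tb [-135.3   -1.3  194.7] F [-0.3  1.  -0.9] gap -0.0002 q [ 15.  50. -36.  69.   9.  85.  41.]
2.2 (array([-1.18, -0.02,  5.44]), array([ 0.003,  0.005, -0.001]))
2.0 (array([-2.28, -0.02,  6.09]), array([ 0.003,  0.005, -0.001]))
1.8 (array([-3.24, -0.02,  6.94]), array([ 0.003,  0.005, -0.001]))
1.6 (array([-4.  , -0.02,  7.97]), array([ 0.003,  0.005, -0.001]))
1.4 (array([-4.59, -0.02,  9.16]), array([ 0.003,  0.005, -0.001]))
1.2 (array([-5.16, -0.02, 10.42]), array([ 0.003,  0.005, -0.001]))
```

View pics/s23.png

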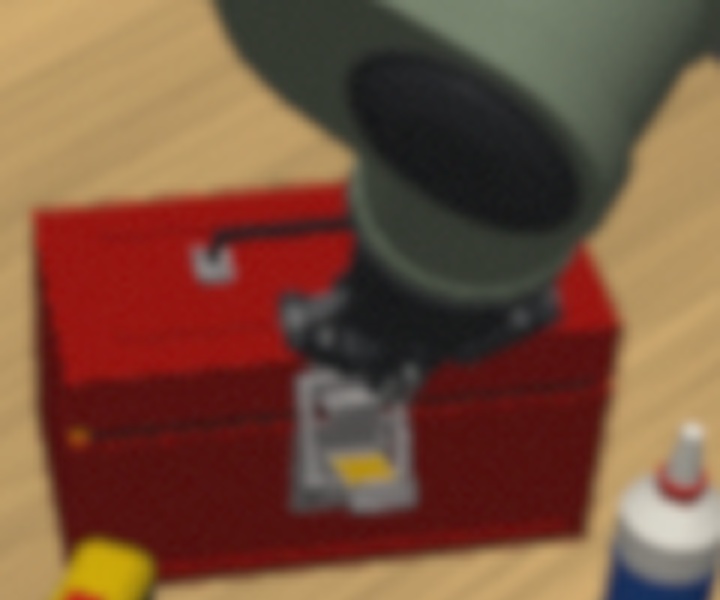

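Request:
apply_moves(steps=[{"dx":-0.8,"dy":0,"dz":3,"rx":0,"ry":0,"rz":0,"gripper":1},{"dx":-1.2,"dy":0,"dz":5,"rx":0,"ry":0,"rz":0,"gripper":1},{"dx":-1.8,"dy":0,"dz":5.8,"rx":0,"ry":0,"rz":0,"gripper":1},{"dx":-2.3,"dy":0,"dz":6.2,"rx":0,"ry":0,"rz":0,"gripper":1},{"dx":-2.8,"dy":0,"dz":6.6,"rx":0,"ry":0,"rz":0,"gripper":1},{"dx":-3.25,"dy":0,"dz":7.0,"rx":0,"ry":0,"rz":0,"gripper":1},{"dx":-3.6,"dy":0,"dz":7.5,"rx":0,"ry":0,"rz":0,"gripper":1},{"dx":-4.0,"dy":0,"dz":8.0,"rx":0,"ry":0,"rz":0,"gripper":1}])

```text
time: 16.7
tool_pos: [0.6517, 0.0507, 0.1068]
orientation: [179.8, -24.6, 146.7]
wrist_force: [-0.2, 1.7, 2.5]
finger_gap: -0.0003
```

```bash
python3 - <<'E'
from traj import *
st()
i=cams.capture("scene");cv2.imwrite("pics/s24.png",cv2.resize(i[130:220,260:360],None,fx=7,fy=6.6,interpolation=cv2.INTER_CUBIC))
for L in(1.6,1.5,1.4,1.3,1.2,1.1,1.,.9,.8,.7): print(L,rel(Tk(tcp(L,25))[0],rot(146.8,25))[0])
E
```

```text
t 16.7 p [0.6517 0.0507 0.1068] o [179.8 -24.6 146.7] tb [-138.3   -2.2  106.8] F [-0.2  1.7  2.5] gap -0.0003 q [ 15.  56. -35.  71.  11.  77.  42.]
1.6 [ 0.09 -0.01 -0.11]
1.5 [-0.21 -0.01  0.45]
1.4 [-0.51 -0.01  1.07]
1.3 [-0.82 -0.01  1.71]
1.2 [-1.07 -0.01  2.33]
1.1 [-1.26 -0.01  2.91]
1.0 [-1.4  -0.01  3.44]
0.9 [-1.49 -0.02  3.92]
0.8 [-1.48 -0.02  4.38]
0.7 [-1.34 -0.02  4.86]
```

View pics/s24.png

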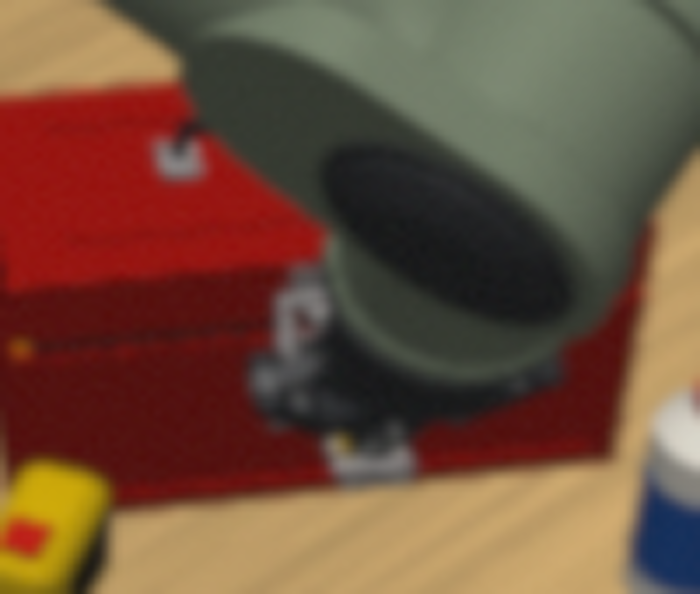

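Request:
apply_moves(steps=[{"dx":-0.2,"dy":0,"dz":0.45,"rx":0,"ry":0,"rz":0,"gripper":1},{"dx":-0.5,"dy":0,"dz":1.1,"rx":0,"ry":0,"rz":0,"gripper":1},{"dx":-0.8,"dy":0,"dz":1.7,"rx":0,"ry":0,"rz":0,"gripper":1},{"dx":-1.05,"dy":0,"dz":2.35,"rx":0,"ry":0,"rz":0,"gripper":1},{"dx":-1.25,"dy":0,"dz":2.9,"rx":0,"ry":0,"rz":0,"gripper":1},{"dx":-1.35,"dy":0,"dz":3.45,"rx":0,"ry":0,"rz":0,"gripper":1},{"dx":-1.4,"dy":0,"dz":3.95,"rx":0,"ry":0,"rz":0,"gripper":1}])

```text
time: 17.45
tool_pos: [0.6483, 0.0528, 0.0635]
orientation: [179.9, -24.7, 146.7]
wrist_force: [-0.4, -0.4, 6.3]
finger_gap: 0.0
```

```bash
python3 - <<'E'
from traj import *
st()
i=cams.capture("scene");cv2.imwrite("pics/s25.png",cv2.resize(i[130:220,260:360],None,fx=7,fy=6.6,interpolation=cv2.INTER_CUBIC))
for L in(.9,.8,.7,.6,.5,.4,.3,.2,.1): print(L,rel(Tk(tcp(L,25))[0],rot(146.8,25))[0])
E
```

```text
t 17.45 p [0.6483 0.0528 0.0635] o [179.9 -24.7 146.7] tb [-134.3   -2.    63.5] F [-0.4 -0.4  6.3] gap 0.0 q [ 15.  58. -34.  73.  12.  74.  42.]
0.9 [-0.08 -0.01 -0.15]
0.8 [-0.08 -0.01  0.31]
0.7 [ 0.06 -0.02  0.79]
0.6 [ 0.26 -0.02  1.26]
0.5 [ 0.49 -0.02  1.7 ]
0.4 [ 0.77 -0.02  2.12]
0.3 [ 1.09 -0.02  2.5 ]
0.2 [ 1.45 -0.02  2.86]
0.1 [ 1.84 -0.02  3.17]
```

View pics/s25.png

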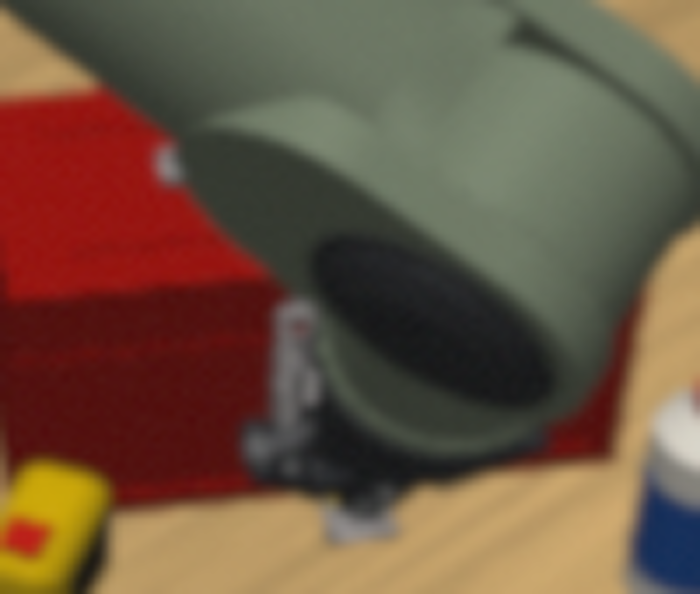

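Request:
apply_moves(steps=[{"dx":-0.05,"dy":0,"dz":0.35,"rx":0,"ry":0,"rz":0,"gripper":1},{"dx":0.1,"dy":0,"dz":0.8,"rx":0,"ry":0,"rz":0,"gripper":1},{"dx":0.3,"dy":0,"dz":1.25,"rx":0,"ry":0,"rz":0,"gripper":1},{"dx":0.5,"dy":0,"dz":1.7,"rx":0,"ry":0,"rz":0,"gripper":1},{"dx":0.8,"dy":0,"dz":2.1,"rx":0,"ry":0,"rz":0,"gripper":1},{"dx":1.1,"dy":0,"dz":2.5,"rx":0,"ry":0,"rz":0,"gripper":1},{"dx":1.45,"dy":0,"dz":2.8,"rx":0,"ry":0,"rz":0,"gripper":1}])

```text
time: 18.2
tool_pos: [0.6264, 0.0668, 0.0431]
orientation: [179.9, -24.8, 146.7]
wrist_force: [0.6, 0.3, 0.1]
finger_gap: -0.0001
```

```bash
python3 - <<'E'
from traj import *
st()
i=cams.capture("scene");cv2.imwrite("pics/s26.png",cv2.resize(i[130:220,260:360],None,fx=7,fy=6.6,interpolation=cv2.INTER_CUBIC))
for L in(.2,.1,0,-.05): print(L,rel(Tk(tcp(L,25))[0],rot(146.8,25))[0])
E
```

```text
t 18.2 p [0.6264 0.0668 0.0431] o [179.9 -24.8 146.7] tb [-108.3   -1.8   43.1] F [0.6 0.3 0.1] gap -0.0001 q [ 15.  58. -34.  77.  13.  70.  40.]
0.2 [-0.11 -0.02 -0.04]
0.1 [ 0.28 -0.02  0.28]
0 [ 0.7  -0.02  0.56]
-0.05 [ 0.91 -0.02  0.68]
```

View pics/s26.png

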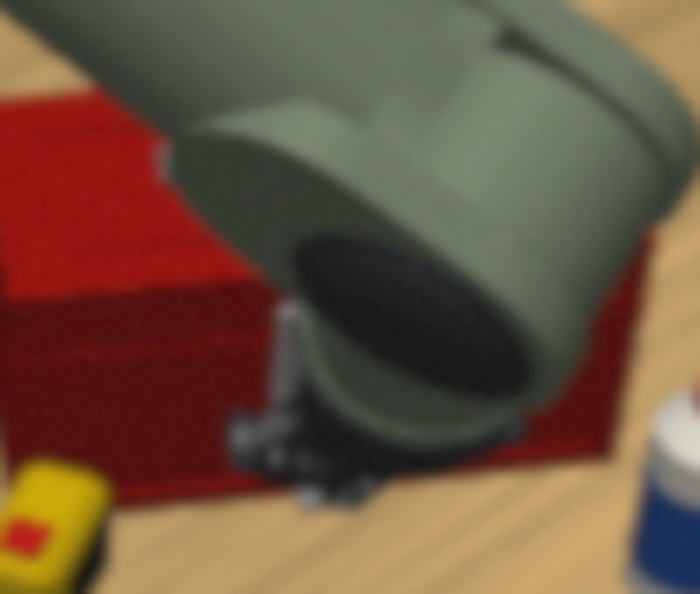

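Request:
apply_moves(steps=[{"dx":0.3,"dy":0,"dz":0.2,"rx":0,"ry":0,"rz":0,"gripper":1},{"dx":0.6,"dy":0,"dz":0.4,"rx":0,"ry":0,"rz":0,"gripper":1},{"dx":0.6,"dy":0,"dz":0.4,"rx":0,"ry":0,"rz":0,"gripper":1}])

```text
time: 18.55
tool_pos: [0.6195, 0.0716, 0.042]
orientation: [179.9, -24.8, 146.8]
wrist_force: [-0.4, 0.3, -0.6]
finger_gap: -0.0
```

Retreat outwards along the tool axis and look.

Request:
apply_moves(steps=[{"dx":-2,"dy":0,"dz":-3,"rx":0,"ry":0,"rz":0,"gripper":1},{"dx":-3,"dy":0,"dz":-7,"rx":0,"ry":0,"rz":0,"gripper":1},{"dx":-3,"dy":0,"dz":-11,"rx":0,"ry":0,"rz":0,"gripper":1},{"dx":-1,"dy":1.5,"dz":-15,"rx":0,"ry":0,"rz":0,"gripper":1},{"dx":2,"dy":0,"dz":-19,"rx":0,"ry":0,"rz":0,"gripper":1},{"dx":6,"dy":-3,"dz":-22,"rx":0,"ry":0,"rz":0,"gripper":1},{"dx":10,"dy":-7,"dz":-23,"rx":0,"ry":0,"rz":0,"gripper":1},{"dx":14,"dy":-10,"dz":-23,"rx":0,"ry":0,"rz":0,"gripper":1}])

```text
time: 19.35
tool_pos: [0.5533, 0.0063, 0.3044]
orientation: [179.9, -24.7, 146.7]
wrist_force: [1.4, -0.9, 0.9]
finger_gap: 0.0003
```

```bash
python3 - <<'E'
from traj import *
st()
i=cams.capture("scene");cv2.imwrite("pics/s27.png",cv2.resize(i[100:220,240:370],None,fx=5,fy=5,interpolation=cv2.INTER_CUBIC))
i=cams.capture("top");cv2.imwrite("pics/t27.png",i)
E
```

```text
t 19.35 p [0.5533 0.0063 0.3044] o [179.9 -24.7 146.7] tb [-80.2  88.9 304.4] F [ 1.4 -0.9  0.9] gap 0.0003 q [ 24.  36. -39.  80.   4.  89.  44.]
```

View pics/s27.png

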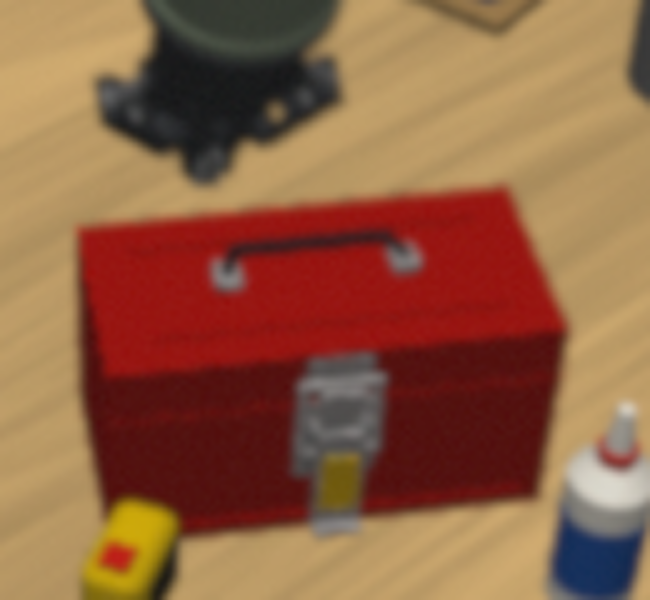

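View pics/t27.png

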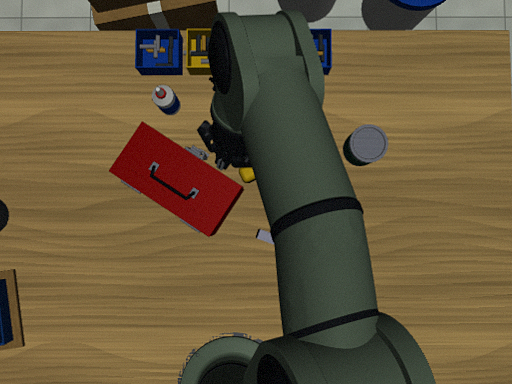

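```bash
python3 - <<'E'
from traj import *
for L in(0,.1,.3): print(L,((proj("scene",Tk(lev(L,77,0))[0])[0]-[240,100]+.5)*5).round())
print(((proj("scene",Tk((-78,-1.8,128))[0])[0]-[240,100]+.5)*5).round(), ((proj("scene",Tk((-70,-140,149))[0])[0]-[240,100]+.5)*5).round())
print(ctrl.close_job())
E
```

```text
0 [333. 521.]
0.1 [336. 529.]
0.3 [341. 544.]
[342. 388.] [568. 329.]
the job is handed in; nothing more can be done
None
```

The spirit level is in the toolbox's front bay, the lid is closed and the latch is fastened. I handed the job in at about 19.5 s of the 72 s.

**What I did**
- I took the level farthest from the base and set it down standing on its edge in the bay.
- I let go of it only after the wrist force showed it touching the tray floor.
- I pushed the lid shut from behind and swung the wire loop over the keeper with the lever raised to about 2.05 rad. I then pressed the lever down until it snapped flat.

**What the last checks showed**
- **Level:** measured at about (-28, -35) mm in the toolbox before the lid closed, lying along the bay and inside the limits. It can't be seen now that the lid is shut.
- **Loop:** the bar was seen behind the keeper's lip while the lever was still up, and it is still in the keeper in the final picture.
- **Lever:** its tip shows at about (335, 525) px in the enlarged final picture. Flat would be (333, 521) and 0.1 rad open would be (336, 529), so the picture doesn't settle the 0.08 rad limit. A later push slightly inward met no force, which fits it being flat.
- **Lid:** the seal gap is closed in the picture. The lid's corner is within a pixel of its fully tight position, which is not fine enough to prove the 1.7 mm limit.
- **Bystanders:** the tin, the glue bottle and the tape measure look unmoved.
- **Robot:** the arm is clear of everything.

**Disagreements and forces**
- The two cameras disagreed by about 2° on the toolbox's heading. I used a value in between and measured the latch separately.
- Setting the level down peaked at about 43 N vertical at the wrist, with the level in the fingers; the wrist limit is 120 N.

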